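Make up the mail kit and the proofreading kit

TASK

Make up the two desk kits in their foam-lined trays: the blue mail kit gets the letter opener, the rubber stamp and the glue stick; the orange proofreading kit gets the red-capped marker and the eraser. Put each thing fully down in the recess cut for it, stamp and glue stick standing upright and the opener's round weighted end in the wide end of its slot. Grip the opener at its balance point so that you carry it level, and do not knock the coffee mug or the water glass.

Things in the scene. Friction and masses are not known exactly. Their poses are not given: they have to be found in the camera images.
- mail_tray: Fixed blue tray 244 (x) x 164 (y) x 21 mm, label holder on its -x end, dark foam 18 mm high with recesses down to a blue floor at 6 mm: slot 196 mm long with wide end (48 mm) to -x, narrow part 30 mm, finger bay (52 x 84 mm across) at x -37, y -29; pocket 66 (x) x 40 at x -50, y 47; round well 42 mm wide at x 80, y 45. Origin: centre of underside.
- proof_tray: Fixed orange tray of the same make (244 x 164 x 21 mm, foam top 18, recess floors 6 mm, label on the -x end): slot 153 (x) x 33 mm centred at x 0, y -32 with a finger bay 52 (x) x 84 mm at its middle; pocket 36 (x) x 58 mm at x -60, y 45, crossed by a finger bay 84 (x) x 34 mm; round well at x 72, y 32 already filled with a tin of paper clips (top 30 mm). Origin: centre of underside.
- letter_opener: Lies flat, 180 mm long: heavy brass disc (34 mm wide, 12 high, centre x -36 mm), dark handle bar 16 wide, 12 high (x -19 to 47), steel blade 4 mm thick to x 127. Origin: underside of the balance point, marked by the brass band nearer the disc; grip there across y. x points to the blade tip. Goes in the blue tray with its origin at tray x -37, y -29 mm, blade along tray +x. 0.15 kg.
- red_marker: White marker pen with a red cap, lying, 17 mm thick, 135 mm long along its y axis. Origin: underside of its middle; grip it across there. Goes in the orange tray's long slot (tray x 0, y -32 mm), along tray x, either way round. Open the fingers only a little in the bay (84 mm) to let go.
- rubber_stamp: Wooden rubber stamp standing upright: base 24 (x) x 50 (y) x 14 mm, round knob 24 mm thick up to 60 mm, to be gripped at about 45 mm height. Origin: centre of underside. Goes in the blue tray's rectangular pocket (tray x -50, y 47 mm), its 50 mm side along tray x.
- eraser: White eraser in a blue sleeve, lying flat, 20 (x) x 42 (y) x 12 mm; grip across x. Origin: centre of underside. Goes in the orange tray's small pocket (tray x -60, y 45 mm), long side along tray y.
- glue_stick: Red and white glue stick standing upright, 24 mm in diameter, 92 mm high. Origin: centre of underside. Goes upright in the blue tray's round well (tray x 80, y 45 mm). It is the tallest of the stock and can be in the way of a gripper reaching low beside it, so best taken first.
- coffee_mug: White mug, 92 mm wide, 95 mm high, with a handle (127 mm over all), loose, standing behind on the left; not to be knocked. Origin: underside, middle of its whole outline.
- water_glass: Clear water glass, 81 mm wide, 93 mm high, loose, standing behind on the right; not to be knocked. Origin: centre of underside.

How it is judged:
By the outcome, as a careful person would: the job done as asked, in the order asked, and still so for the second after the job is handed in, with the robot touching nothing.
It also fails if it takes over 144 s, if anything falls off the work surface, if the arm or the gripper's body presses on something with over 40 N, if the wrist force passes 120 N, or if a joint passes its speed limit or range.

ROBOT

A 6-joint arm with a two-finger parallel gripper is mounted at the origin on a cart in front of the work surface, level with it; the furniture and walls round the work are solid. World frame = base frame: x ahead of the robot, y to its left, z up, the work surface at z = 0. Lengths are in m, angles in degrees, forces in N, time in s.
With the tool pointing down it reaches from about 0.375 to 0.975 m from the base axis. Payload 3.8 kg.
Tool frame: the origin (TCP) lies at the very end of the fingers, on their centre line; the grasp point (between the pads) lies 19 mm behind it; z points along the fingers, y is the line along which they close (so a half turn about z gives the same grasp; the last joint's range is limited). The gripper opens to 85 mm and grips with 20 to 120 N. Pads are 22 mm wide; open, the fingers measure 114 mm over their backs; the gripper's body (76 mm by 85 mm) begins 54 mm behind the grasp point. The pads swing forward as they close: fully open they stand 13 mm farther back than shut.
Start: joints at [70.308, 15.12, 91.902, -0, 72.978, -2.114], TCP at [0.204, 0.643, 0.231] pointing down, gripper open.
Joint ranges: [-150.88, 150.88], [-54.13, 125.18], [17.81, 147.31], [-75.09, 255.09], [0, 152.58], [-146.25, 146.25]. Speed limits (degrees/s): [147.25, 147.25, 180, 180, 180, 180].

INTERFACE

Orientations are given as a 3x3 rotation matrix whose columns are the frame's x, y, z axes.
In Python, from station import arm, optics, workorder, get_obs gives the robot as it stands (arm), with the cameras (optics), the readings as plain functions and the job (workorder).
- The arm moves only by the shell command python3 nudge.py FILE [FORCE], which reads ROWS from the file FILE. ROWS is a JSON list of rows, 1 to 8 of them, each of 5 numbers: dx, dy, dz in a scale on which 1.0 is 100 cm, then a turn about the tool's z in shares of 180 degrees (1.0 is 180 degrees), then the opening from 0.0 (shut) to 1.0 (fully open); each row shifts and turns the commanded pose from where the row before left it, along the tool's axes as they then stand; what a row does not reach is not made up. A row lasts 1/12 s, in which the tool goes at most 0.0417 m and 7.16 degrees, less where a joint would pass 70% of its speed; a pose out of reach is approached as far as the arm can. The fingers move at their own pace and stop on an object; FORCE is the grip in N (left out, the last holds). Time passes only in rows, so rows that do not move let the fingers close. It prints the time, the measured TCP pose, the force, the opening and the grip force at its end. Input that does not fit is refused with a message, and nothing moves.
- get_obs(): the state, without advancing time (a new reading comes with each control period).
- optics.grab_frame(name): name is "side" or "top"; returns the picture (384x512x3 uint8, red, green, blue); there is no depth.
- optics.get_calibration(name): a dict with "camera_matrix" (3x3 intrinsics, pixels), "view" (4x4, takes a point from world to camera coordinates). Camera axes: x right, y up, looking along -z (the intrinsics and any distortion apply to the point x, -y, -z); pixel columns grow to the right and rows downward; lengths in m; the calibration is good to about 2 mm. A picture is of the moment at which its call begins. get_calibration takes no time and is no camera call.
- workorder.job_done(): hands the job in; it is judged then, once.
The state is a dict: "time_s": time; "qpos": joint angles; "joint_velocities": joint speeds; "tau": joint torques, N m; "ee_pos": TCP position; "tool_rot": TCP orientation; "force": force on the tool from outside, world axes, zero at the start; "ft_torque": the same for the moment, N m; "finger_gap": opening from 0.0 (shut) to 1.0 (fully open); "grip_force": force on a finger pad.
Only numpy, scipy, OpenCV 4.12 (cv2) and the standard library are available. Lean on these libraries where they do the work, as an engineer would, in place of code of your own. Each camera call takes 0.05 s, during which the arm holds its last target. There are 200 camera calls.

## Working session

There is one attempt and no reset: what is moved stays moved. The work goes in short steps, Python scripts to look and compute and a shell command to move; the robot and the scene stay as the last step left them, time stands still between calls to the robot, and variables do not carry over. Pictures are saved under pics/ and viewed, at most 14 in all, crops included, and the job is handed in when it is done.

```bash
ls; mkdir -p pics
python3 - <<'E'
from station import arm, optics, workorder, get_obs
import cv2,numpy as np
for n in("top","side"):
    f=optics.grab_frame(n); cv2.imwrite(f"pics/{n}0.png",f[:,:,::-1])
    c=optics.get_calibration(n); print(n,{k:np.round(v,4).tolist() if not isinstance(v,str) else v for k,v in c.items()})
o=get_obs();print({k:np.round(v,3).tolist() for k,v in o.items()})
E
```

```text
nudge.py
pics
station.py
top {'camera_matrix': [[370.9851, 0.0, 250.4203], [0.0, 370.9851, 185.909], [0.0, 0.0, 1.0]], 'view': [[0.0279, -0.9996, 0.0034, -0.0073], [0.9791, 0.0281, 0.2015, -0.5842], [-0.2015, -0.0023, 0.9795, -1.0549], [0.0, 0.0, 0.0, 1.0]]}
side {'camera_matrix': [[424.7682, 0.0, 253.1647], [0.0, 424.7682, 196.5703], [0.0, 0.0, 1.0]], 'view': [[0.9348, -0.3549, 0.0114, -0.5317], [0.185, 0.5142, 0.8375, -0.1509], [-0.303, -0.7808, 0.5464, -0.9926], [0.0, 0.0, 0.0, 1.0]]}
{'time_s': 0.1, 'qpos': [70.308, 15.165, 91.973, -0.001, 72.977, -2.114], 'joint_velocities': [-0.029, -0.037, -0.203, 0.069, 0.037, 0.112], 'tau': [0.0, -51.67, -36.859, -0.0, 0.006, 0.0], 'ee_pos': [0.204, 0.643, 0.23], 'tool_rot': [[-0.953, 0.302, -0.001], [0.302, 0.953, -0.002], [0.0, -0.002, -1.0]], 'force': [1.19, -0.137, 0.154], 'ft_torque': [0.062, 0.052, 0.017], 'grip_force': 0.0, 'finger_gap': 0.998}
```

Run:
```python
import cv2
for n in("top","side"):
    f=cv2.imread(f"pics/{n}0.png"); cv2.imwrite(f"pics/{n}0b.png",cv2.resize(f,(800,600),interpolation=cv2.INTER_CUBIC))
```

```text
(no output)
```

View pics/top0b.png

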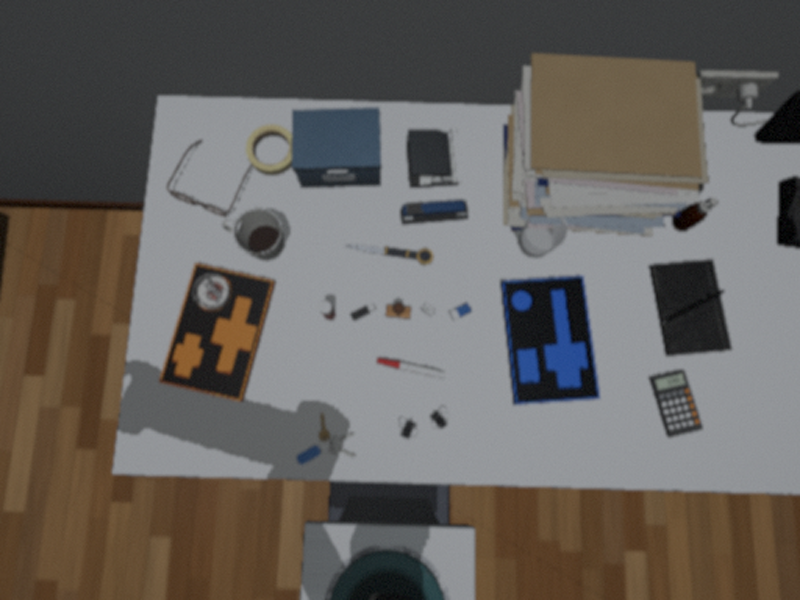

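View pics/side0b.png

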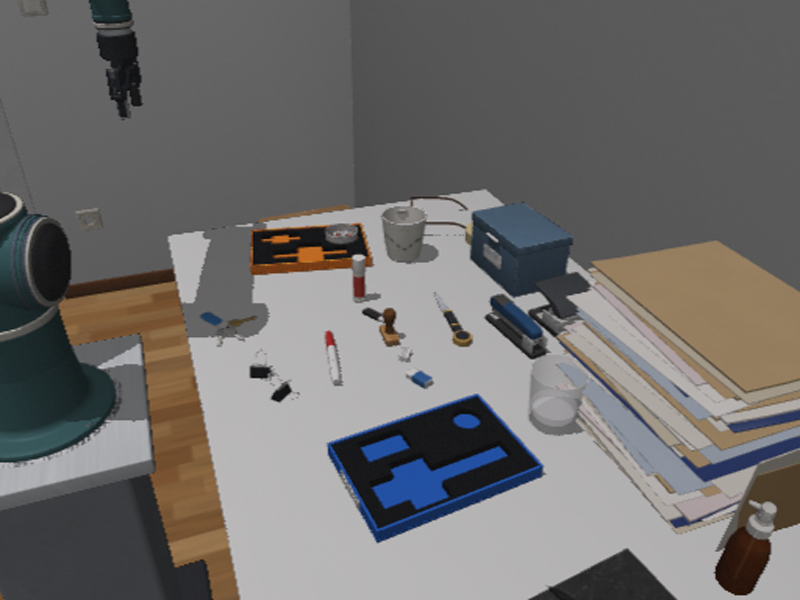

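Both views show the five items. In 800-px top-view coordinates: glue (329,307), stamp (398,310), eraser (460,311), marker (410,367), opener (390,253) with disc at (425,256). The blue tray is at (550,340) and the orange at (218,330). Next I'll zoom in.

```bash
cat > h.py <<'E'
from station import arm, optics, workorder, get_obs
import cv2, numpy as np
def proj(n,P):
    c=optics.get_calibration(n); P=np.atleast_2d(np.asarray(P,float)); q=P@np.array(c['view'])[:3,:3].T+np.array(c['view'])[:3,3]
    q=q*[1,-1,-1]; p=q@np.array(c['camera_matrix']).T; return p[:,:2]/p[:,2:]
def ray(n,uv):
    c=optics.get_calibration(n); V=np.array(c['view']); d=np.linalg.inv(c['camera_matrix'])@[uv[0],uv[1],1]
    d=V[:3,:3].T@(d*[1,-1,-1]); return -V[:3,:3].T@V[:3,3], d/np.linalg.norm(d)
def onz(n,uv,z): o,d=ray(n,uv); return o+d*(z-o[2])/d[2]
def tri(a,b):  # a top pixel, b side pixel -> point, ray gap
    (o1,d1),(o2,d2)=ray('top',a),ray('side',b)
    A=np.stack([d1,-d2],1); s=np.linalg.lstsq(A,o2-o1,rcond=None)[0]
    p,q=o1+s[0]*d1,o2+s[1]*d2; return (p+q)/2,np.linalg.norm(p-q)
def crop(f,x,y,w,h,s,name):
    g=cv2.resize(f[y:y+h,x:x+w],None,fx=s,fy=s,interpolation=cv2.INTER_CUBIC)
    for i in range((x+9)//10*10,x+w,10): cv2.putText(g,str(i),(int((i-x+.5)*s),10),0,.35,(0,0,255)); cv2.line(g,(int((i-x+.5)*s),12),(int((i-x+.5)*s),18),(0,0,255))
    for i in range((y+9)//10*10,y+h,10): cv2.putText(g,str(i),(0,int((i-y+.5)*s)),0,.35,(0,0,255)); cv2.line(g,(22,int((i-y+.5)*s)),(28,int((i-y+.5)*s)),(0,0,255))
    cv2.imwrite(name,g)
E
python3 - <<'E'
from h import *
t=cv2.imread('pics/top0.png');s=cv2.imread('pics/side0.png')
crop(cv2.convertScaleAbs(t,alpha=1.4),200,148,114,98,6,'pics/tc.png'); crop(s,200,155,110,95,6,'pics/sc.png')
for n,f in(('top',t),('side',s)):
    h=cv2.cvtColor(f,cv2.COLOR_BGR2HSV)
    for c,lo,hi in(('blue',(105,150,60),(120,255,255)),('orange',(5,170,90),(18,255,255))):
        m=cv2.inRange(h,lo,hi); k,l,st,ce=cv2.connectedComponentsWithStats(m)
        print(n,c,[(st[i].tolist(),ce[i].round(2).tolist()) for i in range(1,k) if st[i,4]>60])
E
```

```text
top blue [([322, 181, 10, 76, 142], [326.26, 218.6]), ([327, 185, 14, 15, 161], [333.43, 192.06]), ([348, 184, 29, 65, 1040], [361.07, 221.69]), ([330, 222, 16, 24, 312], [337.71, 233.75])]
top orange [([111, 214, 18, 27, 155], [118.08, 228.71])]
side blue [([322, 194, 24, 21, 168], [334.0, 204.03]), ([210, 253, 137, 94, 1330], [279.28, 310.38]), ([290, 265, 18, 9, 131], [298.16, 269.11]), ([231, 278, 31, 18, 304], [245.7, 286.34]), ([238, 285, 87, 41, 1369], [273.55, 306.77])]
side orange [([161, 147, 64, 29, 613], [192.85, 166.73]), ([168, 150, 24, 6, 69], [178.75, 152.68])]
```

View pics/tc.png

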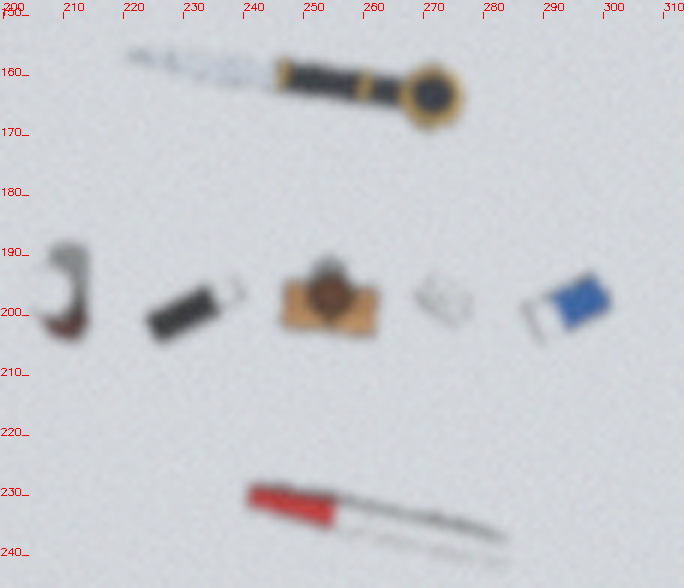

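View pics/sc.png

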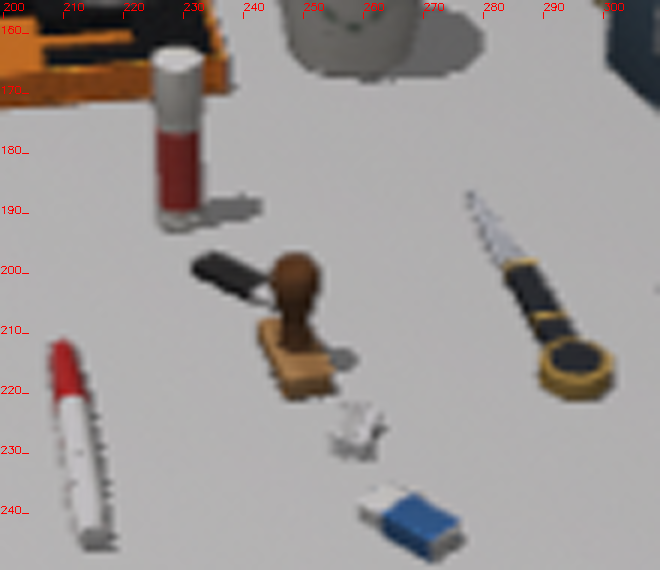

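The crops give clear keypoints: opener disc, band and tip, marker ends, stamp knob and base, eraser corners, and glue top and bottom (side view). I'll fit the trays by matching recess masks in both views, and the objects from keypoints.

```bash
cat > trays.py <<'E'
from h import *
from scipy.optimize import minimize
K=4
def rect(cx,cy,w,h): return np.array([[cx-w/2,cy-h/2],[cx+w/2,cy-h/2],[cx+w/2,cy+h/2],[cx-w/2,cy+h/2]])
def circ(cx,cy,r): a=np.linspace(0,2*np.pi,40,endpoint=False); return np.c_[cx+r*np.cos(a),cy+r*np.sin(a)]
# blue slot: opener origin at x -37: disc x -73; wide end starts -98 -> 196 long
BL=[rect(-37,-29,52,84),rect(-50,47,66,40),circ(80,45,21),rect(-73,-29,50,48),rect(12,-29,172,30)]
OR=[rect(0,-32,153,33),rect(0,-32,52,84),rect(-60,45,36,58),rect(-60,45,84,34)]
IN=rect(0,0,228,148)
def w(p,poly,z):
    x,y,a=p; c,s=np.cos(a),np.sin(a); P=poly/1000@np.array([[c,s],[-s,c]])+[x,y]; return np.c_[P,np.full(len(P),z)]
def draw(n,p,polys,z):
    m=np.zeros((384*K,512*K),np.uint8)
    for q in polys: cv2.fillPoly(m,[np.round(((proj(n,w(p,q,z))+.5)*K-.5)*16).astype(np.int32)],1,shift=4)
    return m
def fit(imgs,masks,polys,p0,zt=.018,zf=.006,fixed=None):
    def cost(p,n,off=(0,0)):
        p=[p[0]/100,p[1]/100,p[2]/10]
        r=draw(n,p,polys,zt)&draw(n,p,polys,zf); return float(np.sum((r!=masks[n])[draw(n,p,[IN],zt)>0]))/K/K + 1e-3*0
    out={}
    for nm,ns in(('both',['top','side']),('top',['top']),('side',['side'])):
        p=np.array([p0[0]*100,p0[1]*100,p0[2]*10])
        for _ in range(2):
            r=minimize(lambda q:sum(cost(q,n) for n in ns),p,method='Nelder-Mead',options=dict(initial_simplex=[p]+[p+d for d in np.eye(3)*[.8,.8,.6]],xatol=.005,fatol=.1)); p=r.x
        out[nm]=(p/[100,100,10],r.fun)
    return out
if __name__=='__main__':
    imgs={n:cv2.resize(cv2.imread(f'pics/{n}0.png'),None,fx=K,fy=K,interpolation=cv2.INTER_CUBIC) for n in('top','side')}
    for nm,h0,h1,polys,uv in(('blue',100,125,BL,(345,217)),('orange',3,20,OR,(139,211))):
        masks={n:(cv2.inRange(cv2.cvtColor(f,cv2.COLOR_BGR2HSV),(h0,110,55),(h1,255,255))>0).astype(np.uint8) for n,f in imgs.items()}
        g=onz('top',uv,.018); a0={'blue':.09,'orange':-.21}[nm]
        for k,(p,c) in fit(imgs,masks,polys,[g[0],g[1],a0]).items(): print(nm,k,p[:2].round(4),np.degrees(p[2]).round(2),round(c,1))
E
python3 trays.py
python3 - <<'E'
from h import *
T=lambda x,y:((x+.5)/6-.5+200,(y+.5)/6-.5+148)
S=lambda x,y:((x+.5)/6-.5+200,(y+.5)/6-.5+155)
for n,a,b in(('disc',(432,97),(576,358)),('band',(366,87),(543,316)),('band2',(284,75),(520,264)),('tip',(130,55),(470,193)),('mk cap',(251,496),(62,343)),('mk butt',(507,551),(97,540)),('knob',(331,297),(295,275)),('capseam',(333,512),(72,392)),('er blueend',(603,290),(447,542))):
    p,g=tri(T(*a),S(*b)); print(n,p.round(4),'gap',g.round(4))
print('glue side z.092',onz('side',S(177,60),.092).round(4),'bottom',onz('side',S(180,220),0).round(4))
for c in((286,280),(378,288),(375,335),(283,327)): print('stamp',onz('top',T(*c),.014).round(4))
for c in((595,274),(609,303),(545,343),(524,303)): print('eraser',onz('top',T(*c),.012).round(4))
for c in((362,497),(395,488),(462,523),(434,541)): print('eraser S',onz('side',S(*c),.012).round(4))
for n,e in(('mug',(0,0)),):pass
E
```

```text
disc [ 0.669  -0.0561  0.0097] gap 0.0015
band [ 0.6715 -0.0205  0.0095] gap 0.0026
band2 [0.6781 0.0228 0.0095] gap 0.0
tip [ 0.6896  0.1061 -0.0017] gap 0.0008
mk cap [0.4553 0.033  0.0102] gap 0.0009
mk butt [ 0.4319 -0.0987  0.0043] gap 0.0017
knob [ 0.553  -0.0049  0.0487] gap 0.0013
capseam [ 0.4481 -0.0091  0.0136] gap 0.0008
er blueend [ 0.568  -0.1476  0.0029] gap 0.0003
glue side z.092 [0.542 0.125 0.092] bottom [0.5429 0.1288 0.    ]
stamp [0.5667 0.0185 0.014 ]
stamp [ 0.5639 -0.0294  0.014 ]
stamp [ 0.5392 -0.0283  0.014 ]
stamp [0.542  0.0193 0.014 ]
eraser [ 0.5749 -0.1422  0.012 ]
eraser [ 0.5598 -0.1495  0.012 ]
eraser [ 0.5378 -0.1164  0.012 ]
eraser [ 0.5585 -0.1054  0.012 ]
eraser S [ 0.5415 -0.1186  0.012 ]
eraser S [ 0.5567 -0.1178  0.012 ]
eraser S [ 0.5738 -0.1484  0.012 ]
eraser S [ 0.5585 -0.1551  0.012 ]Traceback (most recent call last):
  File "trays.py", line 32, in <module>
    for k,(p,c) in fit(imgs,masks,polys,[g[0],g[1],a0]).items(): print(nm,k,p[:2].round(4),np.degrees(p[2]).round(2),round(c,1))
                   ~~~^^^^^^^^^^^^^^^^^^^^^^^^^^^^^^^^
[... 825 characters left out ...]
eye(3)*[.8,.8,.6]],xatol=.005,fatol=.1)); p=r.x
                            ~~~~^^^^^
  File "trays.py", line 19, in cost
    r=draw(n,p,polys,zt)&draw(n,p,polys,zf); return float(np.sum((r!=masks[n])[draw(n,p,[IN],zt)>0]))/K/K + 1e-3*0
                         ~~~~^^^^^^^^^^^^^^
  File "trays.py", line 14, in draw
    for q in polys: cv2.fillPoly(m,[np.round(((proj(n,w(p,q,z))+.5)*K-.5)*16).astype(np.int32)],1,shift=4)
                                               ~~~~^^^^^^^^^^^^
  File "h.py", line 4, in proj
    c=optics.get_calibration(n); P=np.atleast_2d(np.asarray(P,float)); q=P@np.array(c['view'])[:3,:3].T+np.array(c['view'])[:3,3]
ValueError: time passes only in moves, steps and waits
```

```bash
sed -i 's/^def proj/import functools\narm_cal=functools.cache(lambda n:optics.get_calibration(n))\ndef proj/; s/c=optics.get_calibration(n)/c=arm_cal(n)/' h.py; python3 trays.py
```

```text
blue both [ 0.5062 -0.3056] 5.83 371.7
blue top [ 0.507  -0.3042] 5.78 214.3
blue side [ 0.5056 -0.3065] 5.54 111.5
orange both [0.5036 0.3487] -10.62 305.9
orange top [0.5048 0.3509] -11.47 177.8
orange side [0.5021 0.3462] -10.12 77.0
```

Run:
```python
from trays import *
out=[]
for n,(bx,by,ox,oy) in(('top',(315,172,95,165)),('side',(205,245,150,135))):
    f=cv2.imread(f'pics/{n}0.png'); s=3
    for p,polys,x,y in(((.5062,-.3056,np.radians(5.75)),BL,bx,by),((.5036,.3487,np.radians(-10.8)),OR,ox,oy)):
        g=cv2.resize(cv2.convertScaleAbs(f,alpha=1.3)[y:y+98,x:x+133],None,fx=s,fy=s,interpolation=cv2.INTER_CUBIC)
        for q,z,c in [(q,.018,(0,255,0)) for q in polys]+[(rect(0,0,244,164),.021,(255,255,255))]:
            cv2.polylines(g,[np.round((proj(n,w(p,q,z))+.5-[x,y])*s*16).astype(np.int32)],True,c,1,shift=4)
        out.append(g)
cv2.imwrite('pics/tr.png',np.vstack([np.hstack(out[:2]),np.hstack(out[2:])]))
```

```text
(no output)
```

View pics/tr.png

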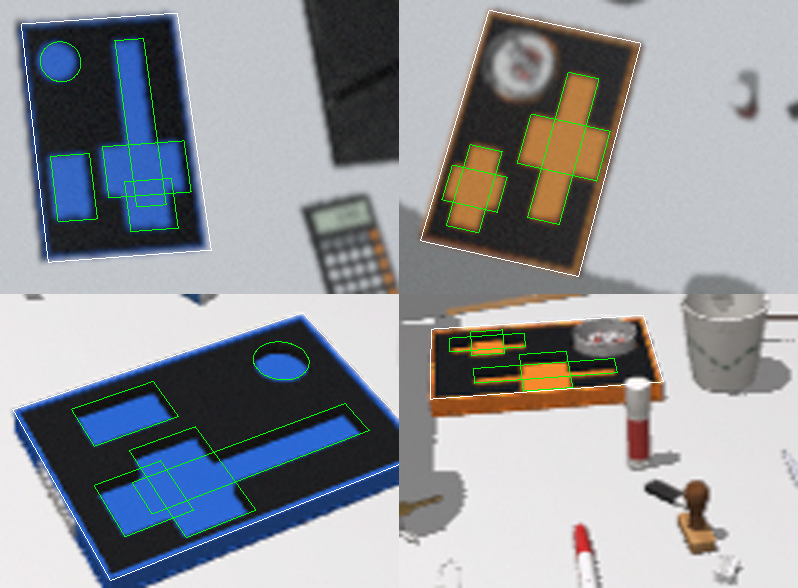

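Fit is good in both views; the floor offset matches parallax. Targets are fixed, so I start with the glue stick.

```bash
cat > goal.py <<'E'
import sys
from h import *
x,y,z,phi=map(float,sys.argv[1:5]); o=get_obs(); R=np.array(o['tool_rot']); p=np.array(o['ee_pos'])
cur=np.degrees(np.arctan2(R[1,1],R[0,1])); t=(cur-phi+90)%180-90
a=-np.radians(t); Rz=np.array([[np.cos(a),-np.sin(a),0],[np.sin(a),np.cos(a),0],[0,0,1]])
d=np.array([x,y,z])-p
print('t',round(o['time_s'],2),'pos',p.round(4),'phi',cur.round(1),'q6',round(o['qpos'][5],1),'gap',round(o['finger_gap'],3),'grip',round(o['grip_force'],1),'F',np.round(o['force'],1),'tilt',np.degrees(np.arccos(-R[2,2])).round(2))
print('before turn: tool d',(R.T@d).round(4),' turn',round(t,1),' after turn: tool d',((Rz@R).T@d).round(4))
E
echo '[[-0.032, -0.026, 0, 0, 1], [-0.032, -0.026, 0, 0, 1], [-0.032, -0.026, 0, 0, 1], [-0.032, -0.026, 0, 0, 1], [-0.032, -0.026, 0, 0, 1], [-0.032, -0.026, 0, 0, 1], [-0.032, -0.026, 0, 0, 1], [-0.032, -0.026, 0, 0, 1]]' > m.json && python3 nudge.py m.json 40
echo '[[-0.032, -0.026, 0, 0, 1], [-0.032, -0.026, 0, 0, 1], [-0.032, -0.026, 0, 0, 1], [-0.032, -0.026, 0, 0, 1], [-0.032, -0.026, 0, 0, 1], [-0.032, -0.026, 0, 0, 1], [-0.032, -0.026, 0, 0, 1], [0, 0, 0, 0, 1]]' > m.json && python3 nudge.py m.json
python3 goal.py .5425 .127 .041 72.4
```

```text
time_s: 0.77
ee_pos: [0.3855, 0.3659, 0.2309]
tool_rot: [[-0.953, 0.302, -0.0], [0.302, 0.953, -0.0], [0.0, -0.0, -1.0]]
force: [0.7, 0.5, 0.1]
finger_gap: 1.0
grip_force: 0.0
time_s: 1.43
ee_pos: [0.5468, 0.1207, 0.231]
tool_rot: [[-0.952, 0.307, 0.002], [0.307, 0.952, -0.003], [-0.003, -0.003, -1.0]]
force: [0.3, 0.2, 0.5]
finger_gap: 0.998
grip_force: 0.0
t 1.43 pos [0.5468 0.1207 0.231 ] phi 72.1 q6 -62.0 gap 0.998 grip 0.0 F [0.3 0.2 0.5] tilt 0.21
before turn: tool d [0.0065 0.0052 0.1899]  turn -0.3  after turn: tool d [0.0065 0.0052 0.1899]
```

```bash
echo '[[0.0055, 0.005, 0, 0, 1], [0, 0, 0.03, 0, 1], [0, 0, 0.035, 0, 1], [0, 0, 0.035, 0, 1], [0, 0, 0.035, 0, 1], [0, 0, 0.03, 0, 1], [0, 0, 0.024, 0, 1], [0, 0, 0, 0, 1]]' > m.json && python3 nudge.py m.json 40
python3 goal.py .5425 .127 .041 72.4
python3 - <<'E'
from h import *
f=optics.grab_frame('side')[:,:,::-1]; t=optics.grab_frame('top')[:,:,::-1]
a=cv2.resize(f[95:255,150:310],(400,400),interpolation=cv2.INTER_CUBIC);b=cv2.resize(t[130:250,130:250],(400,400),interpolation=cv2.INTER_CUBIC)
cv2.imwrite('pics/g1.png',np.hstack([a,b]))
E
```

```text
time_s: 2.1
ee_pos: [0.5333, 0.134, 0.0363]
tool_rot: [[-0.954, 0.3, -0.012], [0.3, 0.954, -0.002], [0.011, -0.005, -1.0]]
force: [-1.7, -0.4, -0.4]
finger_gap: 0.999
grip_force: 0.0
t 2.1 pos [0.5333 0.134  0.0363] phi 72.5 q6 -61.1 gap 0.999 grip 0.0 F [-1.7 -0.4 -0.4] tilt 0.69
before turn: tool d [-0.0108 -0.004  -0.0048]  turn 0.1  after turn: tool d [-0.0109 -0.0039 -0.0048]
```

View pics/g1.png

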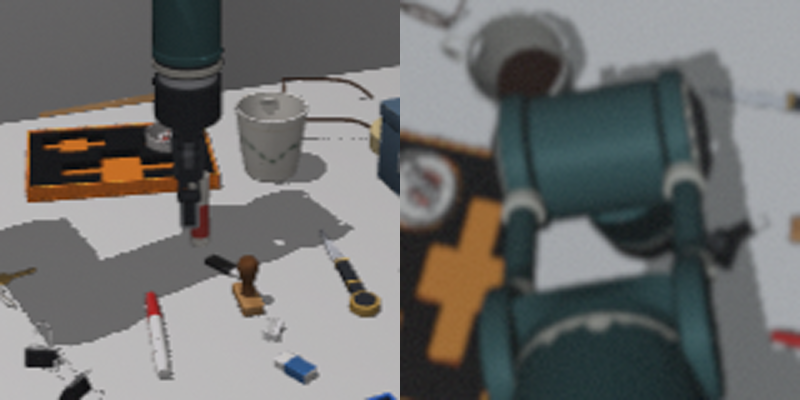

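The fingers straddle the glue stick, which still stands, and the arm was still settling. I'll let it rest, correct and close.

```bash
echo '[[0, 0, 0, 0, 1], [0, 0, 0, 0, 1], [0, 0, 0, 0, 1]]' > m.json && python3 nudge.py m.json >/dev/null; python3 goal.py .5425 .127 .041 72.4
```

```text
t 2.45 pos [0.5418 0.1339 0.0447] phi 72.4 q6 -61.1 gap 1.002 grip 0.0 F [-0.5 -0.  -1.5] tilt 0.24
before turn: tool d [-0.0028 -0.0063  0.0037]  turn 0.0  after turn: tool d [-0.0028 -0.0063  0.0037]
```

```bash
echo '[[-0.002, -0.006, 0.003, 0, 1], [0, 0, 0, 0, 1], [0, 0, 0, 0, 1], [0, 0, 0, 0, 0.5], [0, 0, 0, 0, 0.2], [0, 0, 0, 0, 0.1], [0, 0, 0, 0, 0.1], [0, 0, 0, 0, 0.1]]' > m.json && python3 nudge.py m.json 40 >/dev/null; echo '[[0, 0, 0, 0, 0.1], [0, 0, 0, 0, 0.1], [0, 0, 0, 0, 0.1]]' > m.json && python3 nudge.py m.json >/dev/null;python3 goal.py .5425 .127 .041 72.4
```

```text
t 3.37 pos [0.5401 0.1269 0.0393] phi 72.4 q6 -61.8 gap 0.271 grip 39.1 F [ 0.2 -0.3  0.5] tilt 0.01
before turn: tool d [-0.0022  0.0008 -0.0017]  turn 0.0  after turn: tool d [-0.0022  0.0008 -0.0017]
```

```bash
echo '[[0, 0, -0.015, 0, 0.1], [0, 0, -0.03, 0, 0.1], [0, 0, -0.035, 0, 0.1], [0, 0, -0.03, 0, 0.1], [0, 0, -0.015, 0, 0.1], [-0.005, -0.012, 0, 0, 0.1], [-0.01, -0.024, 0, 0, 0.1], [-0.014, -0.033, 0, 0, 0.1]]' > m.json && python3 nudge.py m.json >/dev/null
echo '[[-0.015, -0.035, 0, 0, 0.1], [-0.015, -0.035, 0, 0, 0.1], [-0.015, -0.035, 0, 0, 0.1], [-0.015, -0.035, 0, 0, 0.1], [-0.015, -0.035, 0, 0, 0.1], [-0.015, -0.034, 0, 0, 0.1], [-0.015, -0.034, 0, 0, 0.1], [-0.012, -0.022, 0, 0, 0.1]]' > m.json && python3 nudge.py m.json >/dev/null
echo '[[-0.008, -0.012, 0, 0, 0.1], [-0.004, -0.006, 0, 0, 0.1], [0, 0, 0, 0, 0.1], [0, 0, 0, 0, 0.1], [0, 0, 0, 0, 0.1], [0, 0, 0, 0, 0.1]]' > m.json && python3 nudge.py m.json >/dev/null
python3 goal.py .5813 -.2528 .046 72.4
```

```text
t 5.2 pos [ 0.5842 -0.2547  0.1642] phi 72.5 q6 -98.3 gap 0.27 grip 39.2 F [ 0.4 -0.3 -0.4] tilt 0.04
before turn: tool d [0.0033 0.0009 0.1182]  turn 0.1  after turn: tool d [0.0033 0.0009 0.1182]
```

```bash
echo '[[0.003, 0.001, 0.01, 0, 0.1], [0, 0, 0.025, 0, 0.1], [0, 0, 0.03, 0, 0.1], [0, 0, 0.025, 0, 0.1], [0, 0, 0.014, 0, 0.1], [0, 0, 0.007, 0, 0.1], [0, 0, 0, 0, 0.1], [0, 0, 0, 0, 0.1]]' > m.json && python3 nudge.py m.json >/dev/null
echo '[[0, 0, 0, 0, 0.1], [0, 0, 0.003, 0, 0.1], [0, 0, 0.003, 0, 0.1], [0, 0, 0.001, 0, 0.1], [0, 0, 0, 0, 0.1], [0, 0, 0, 0, 0.1]]' > m.json && python3 nudge.py m.json >/dev/null
python3 goal.py .5813 -.2528 .046 72.4
```

```text
t 6.37 pos [ 0.5818 -0.2546  0.0463] phi 72.4 q6 -98.3 gap 0.265 grip 39.2 F [0.5 0.4 0.2] tilt 0.0
before turn: tool d [0.001  0.0016 0.0003]  turn 0.0  after turn: tool d [0.001  0.0016 0.0003]
```

Lower the last millimetre, release, then check.

```bash
echo '[[0, 0, 0.001, 0, 0.1], [0, 0, 0, 0, 0.1], [0, 0, 0, 0, 0.1], [0, 0, 0, 0, 0.45], [0, 0, 0, 0, 0.6], [0, 0, 0, 0, 0.6], [0, 0, 0, 0, 0.6]]' > m.json && python3 nudge.py m.json ; echo '[[0, 0, -0.015, 0, 0.6], [0, 0, -0.03, 0, 0.7], [0, 0, -0.035, 0, 0.8], [0, 0, -0.035, 0, 0.8], [0, 0, -0.025, 0, 0.8], [0, 0, 0, 0, 0.8], [0, 0, 0, 0, 0.8], [0, 0, 0, 0, 0.8]]' > m.json && python3 nudge.py m.json >/dev/null
python3 goal.py .6728 -.0204 .15 172.8
python3 - <<'E'
from h import *
for n in('side','top'): cv2.imwrite(f'pics/{n}2.png',optics.grab_frame(n)[:,:,::-1])
f=cv2.imread('pics/side2.png');t=cv2.imread('pics/top2.png')
a=cv2.resize(f[200:345,200:345],(400,400),interpolation=cv2.INTER_CUBIC);b=cv2.resize(t[150:260,290:400],(400,400),interpolation=cv2.INTER_CUBIC)
cv2.imwrite('pics/g2.png',np.hstack([a,b]))
E
```

```text
time_s: 6.95
ee_pos: [0.5817, -0.2546, 0.0452]
tool_rot: [[-0.953, 0.302, -0.0], [0.302, 0.953, 0.0], [0.0, 0.0, -1.0]]
force: [0.1, -0.2, -0.4]
finger_gap: 0.6
grip_force: 0.0
t 7.62 pos [ 0.5812 -0.2543  0.1846] phi 72.4 q6 -98.3 gap 0.801 grip 0.0 F [-0.2 -0.5 -0.9] tilt 0.06
before turn: tool d [-0.0167  0.2506  0.0346]  turn 79.6  after turn: tool d [0.2435 0.0615 0.0348]
```

View pics/g2.png

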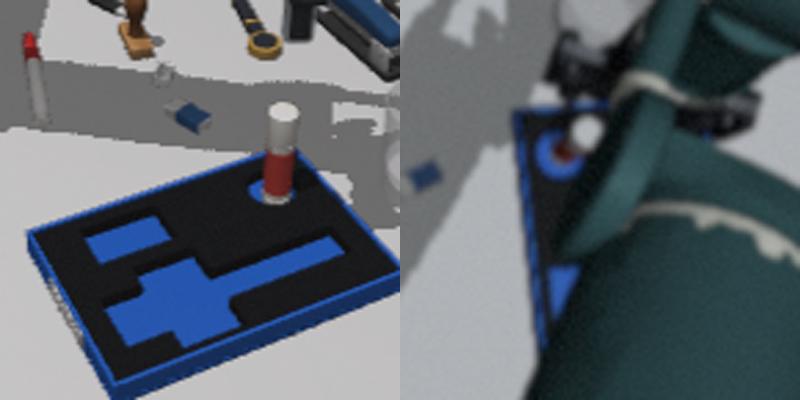

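Units first: turns go in shares of 180 degrees. So 3 degrees / 180 = 0.0167.

```bash
echo '[[-0.001, 0.018, 0, 0, 0.7], [-0.002, 0.032, 0, 0, 0.7], [-0.003, 0.038, 0, 0, 0.7], [-0.003, 0.038, 0, 0, 0.7], [-0.003, 0.038, 0, 0, 0.7], [-0.003, 0.038, 0, 0, 0.7], [-0.002, 0.032, 0, 0, 0.7], [0, 0.016, 0, 0.0167, 0.7]]' > m.json && python3 nudge.py m.json >/dev/null
echo '[[0, 0, 0, 0.0333, 0.7], [0, 0, 0, 0.0389, 0.7], [0, 0, 0, 0.0389, 0.7], [0, 0, 0, 0.0389, 0.7], [0, 0, 0, 0.0389, 0.7], [0, 0, 0, 0.0389, 0.7], [0, 0, 0, 0.0389, 0.7], [0, 0, 0, 0.0389, 0.7]]' > m.json && python3 nudge.py m.json >/dev/null
echo '[[0, 0, 0, 0.0389, 0.7], [0, 0, 0, 0.0389, 0.7], [0, 0, 0, 0.0333, 0.7], [0, 0, 0, 0.0111, 0.7], [0, 0, 0, 0, 0.7], [0, 0, 0, 0, 0.7], [0, 0, 0, 0, 0.7], [0, 0, 0, 0, 0.7]]' > m.json && python3 nudge.py m.json >/dev/null
python3 goal.py .6728 -.0204 .05 172.8
python3 - <<'E'
from h import *
f=optics.grab_frame('side');cv2.imwrite('pics/s3.png',f[:,:,::-1])
print(onz('side',(300.4,270.7),.006).round(4))
E
```

```text
t 9.72 pos [ 0.6731 -0.0214  0.1845] phi -7.5 q6 3.6 gap 0.704 grip 0.0 F [-0.2 -0.1 -0.1] tilt 0.07
before turn: tool d [ 0.001  -0.0003  0.1345]  turn -0.3  after turn: tool d [ 0.001  -0.0003  0.1345]
[ 0.5867 -0.2557  0.006 ]
```

```bash
echo '[[0.001, 0, 0.015, 0, 0.6], [0, 0, 0.03, 0, 0.6], [0, 0, 0.035, 0, 0.6], [0, 0, 0.035, 0, 0.6], [0, 0, 0.03, 0, 0.6], [0, 0, 0.015, 0, 0.6], [0, 0, 0.008, 0, 0.6], [0, 0, 0, 0, 0.6]]' > m.json && python3 nudge.py m.json >/dev/null;echo '[[0, 0, 0, 0, 0.6], [0, 0, 0, 0, 0.6], [0, 0, 0, 0, 0.6]]' > m.json && python3 nudge.py m.json >/dev/null
python3 goal.py .6728 -.0204 .0035 172.8
```

```text
t 10.68 pos [ 0.6758 -0.0206  0.0201] phi -7.6 q6 3.7 gap 0.602 grip 0.0 F [ 0.2 -0.3  1.5] tilt 0.26
before turn: tool d [-0.0003 -0.0031  0.0166]  turn -0.4  after turn: tool d [-0.0002 -0.0031  0.0166]
```

In the tool's units: -0.4 degrees / 180 = -0.0022.

```bash
echo '[[0, -0.003, 0.009, -0.0022, 0.6], [0, 0, 0.005, 0, 0.6], [0, 0, 0, 0, 0.6], [0, 0, 0, 0, 0.6], [0, 0, 0, 0, 0.6], [0, 0, 0.002, 0, 0.6], [0, 0, 0, 0, 0.6], [0, 0, 0, 0, 0.6]]' > m.json && python3 nudge.py m.json >/dev/null
python3 goal.py .6728 -.0204 .0035 172.8
python3 - <<'E'
from h import *
f=cv2.cvtColor(optics.grab_frame('side'),cv2.COLOR_RGB2BGR);cv2.imwrite('pics/s4.png',f); crop(f,235,150,90,80,7,'pics/s4c.png')
E
```

```text
t 11.35 pos [ 0.6706 -0.02    0.0012] phi -7.2 q6 3.3 gap 0.598 grip 0.0 F [ 0.3 -0.1  0.1] tilt 0.0
before turn: tool d [-0.0001  0.0022 -0.0023]  turn 0.0  after turn: tool d [-0.0001  0.0022 -0.0023]
```

View pics/s4c.png

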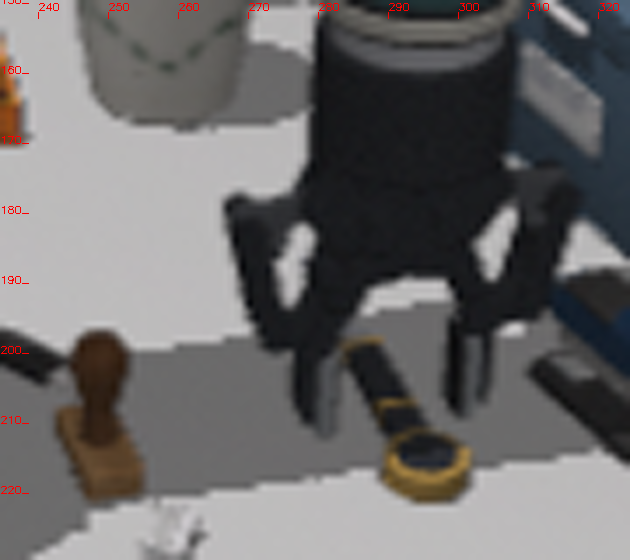

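Fingers straddle the handle at the balance band, around pixel (290,207). Lifting 2 mm and closing.

```bash
echo '[[0, 0.001, -0.002, 0, 0.6], [0, 0, 0, 0, 0.4], [0, 0, 0, 0, 0.2], [0, 0, 0, 0, 0.05], [0, 0, 0, 0, 0.05], [0, 0, 0, 0, 0.05], [0, 0, 0, 0, 0.05], [0, 0, 0, 0, 0.05]]' > m.json && python3 nudge.py m.json 60 >/dev/null;echo '[[0, 0, 0, 0, 0.05], [0, 0, 0, 0, 0.05], [0, 0, 0, 0, 0.05]]' > m.json && python3 nudge.py m.json >/dev/null
python3 goal.py .6728 -.0204 .15 172.8
echo '[[0, 0, -0.01, 0, 0.05], [0, 0, -0.02, 0, 0.05], [0, 0, -0.03, 0, 0.05], [0, 0, -0.03, 0, 0.05], [0, 0, -0.02, 0, 0.05], [0, 0, -0.01, 0, 0.05], [0, 0, 0, 0, 0.05], [0, 0, 0, 0, 0.05]]' > m.json && python3 nudge.py m.json >/dev/null
echo '[[0, 0, 0, 0, 0.05], [0, 0, 0, 0, 0.05]]' > m.json && python3 nudge.py m.json >/dev/null
python3 goal.py .4723 -.3382 .12 -84.2
python3 - <<'E'
from h import *
f=cv2.cvtColor(optics.grab_frame('side'),cv2.COLOR_RGB2BGR);cv2.imwrite('pics/s5.png',f); crop(f,230,60,110,130,4,'pics/s5c.png')
E
```

```text
t 12.32 pos [ 0.6721 -0.0202  0.0038] phi -7.2 q6 3.3 gap 0.162 grip 60.9 F [ 0.2 -0.6  5.5] tilt 0.05
before turn: tool d [-1.000e-04  8.000e-04 -1.462e-01]  turn 0.0  after turn: tool d [-1.000e-04  8.000e-04 -1.462e-01]
t 13.15 pos [ 0.6697 -0.02    0.1204] phi -7.2 q6 3.3 gap 0.165 grip 60.2 F [-1.1  0.1 -1.7] tilt 0.27
before turn: tool d [-0.3404 -0.1561  0.0013]  turn 77.0  after turn: tool d [-0.2286  0.2966 -0.0009]
```

View pics/s5c.png

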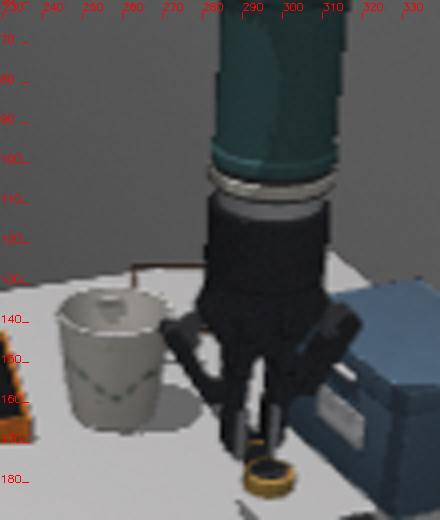

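```bash
echo '[[0, 0, 0, 0, 0.05], [0, 0, 0, 0, 0.05]]' > m.json && python3 nudge.py m.json >/dev/null;python3 goal.py .4723 -.3382 .12 -84.2
python3 - <<'E'
from h import *
f=cv2.cvtColor(optics.grab_frame('side'),cv2.COLOR_RGB2BGR);cv2.imwrite('pics/s6.png',f)
o=get_obs();p=np.array(o['ee_pos']);print(o['ft_torque'])
for dz in(.108,.117,.126):
  print(dz,proj('side',[p[0]-.0045,p[1]-.0357,p[2]-.0034+.012+ (dz-.117)]).round(1))
m=cv2.inRange(cv2.cvtColor(f,cv2.COLOR_BGR2HSV),(15,100,60),(32,255,255))[150:190,270:320]
y,x=np.nonzero(m);y+=150;x+=270;k=y>172;print(x[k].min(),x[k].max(),y[k].min(),y[k].max(),k.sum())
E
```

```text
t 13.37 pos [ 0.671  -0.0201  0.122 ] phi -7.2 q6 3.3 gap 0.164 grip 60.2 F [ 1.1 -0.2 -1.5] tilt 0.12
before turn: tool d [-0.3405 -0.1574  0.0023]  turn 77.0  after turn: tool d [-0.2298  0.2964  0.0014]
[-0.05451711  0.00014237  0.01565966]
0.108 [[297.3 178.6]]
0.117 [[297.6 175.6]]
0.126 [[297.8 172.5]]
292 303 174 183 59
```

In the tool's units: 7 degrees / 180 = 0.0389.

```bash
echo '[[0, 0, -0.015, 0, 0.05], [0, 0, -0.015, 0, 0.05], [-0.01, -0.0045, 0, 0, 0.05], [-0.02, -0.0092, 0, 0, 0.05], [-0.03, -0.014, 0, 0, 0.05], [-0.036, -0.0166, 0, 0, 0.05], [-0.036, -0.0166, 0, 0, 0.05], [-0.036, -0.0166, 0, 0, 0.05]]' > m.json && python3 nudge.py m.json >/dev/null
echo '[[-0.036, -0.0166, 0, 0, 0.05], [-0.036, -0.0166, 0, 0, 0.05], [-0.035, -0.0164, 0, 0, 0.05], [-0.03, -0.014, 0, 0, 0.05], [-0.02, -0.009, 0, 0, 0.05], [-0.015, -0.007, 0, 0, 0.05], [0, 0, 0, 0.0167, 0.05], [0, 0, 0, 0.0333, 0.05]]' > m.json && python3 nudge.py m.json >/dev/null
echo '[[0, 0, 0, 0.0389, 0.05], [0, 0, 0, 0.0389, 0.05], [0, 0, 0, 0.0389, 0.05], [0, 0, 0, 0.0389, 0.05], [0, 0, 0, 0.0389, 0.05], [0, 0, 0, 0.0389, 0.05], [0, 0, 0, 0.0389, 0.05], [0, 0, 0, 0.0389, 0.05]]' > m.json && python3 nudge.py m.json >/dev/null
echo '[[0, 0, 0, 0.0333, 0.05], [0, 0, 0, 0.0222, 0.05], [0, 0, 0, 0.0111, 0.05], [0, 0, 0, 0, 0.05], [0, 0, 0, 0, 0.05], [0, 0, 0, 0, 0.05], [0, 0, 0, 0, 0.05]]' > m.json && python3 nudge.py m.json >/dev/null
python3 goal.py .4723 -.3382 .05 -84.2
```

```text
t 16.0 pos [ 0.473  -0.3379  0.1531] phi -84.1 q6 46.2 gap 0.165 grip 60.2 F [-0.1  0.9 -1.7] tilt 0.01
before turn: tool d [-0.0007  0.0002  0.1031]  turn 0.1  after turn: tool d [-0.0007  0.0002  0.1031]
```

```bash
echo '[[0, 0, 0.01, 0, 0.05], [0, 0, 0.025, 0, 0.05], [0, 0, 0.03, 0, 0.05], [0, 0, 0.025, 0, 0.05], [0, 0, 0.013, 0, 0.05], [0, 0, 0, 0, 0.05], [0, 0, 0, 0, 0.05], [0, 0, 0, 0, 0.05]]' > m.json && python3 nudge.py m.json >/dev/null
echo '[[0, 0, 0, 0, 0.05], [0, 0, 0, 0, 0.05]]' > m.json && python3 nudge.py m.json >/dev/null
python3 goal.py .4723 -.3382 .0098 -84.2
python3 - <<'E'
from h import *
for n in('side','top'): cv2.imwrite(f'pics/{n}7.png',optics.grab_frame(n)[:,:,::-1])
f=cv2.imread('pics/side7.png');t=cv2.imread('pics/top7.png')
crop(f,205,240,145,115,4,'pics/a.png');crop(t,310,165,50,115,4,'pics/b.png')
cv2.imwrite('pics/g7.png',np.hstack([cv2.imread('pics/a.png'),cv2.imread('pics/b.png')]))
E
```

```text
t 16.83 pos [ 0.4746 -0.3389  0.0523] phi -84.2 q6 46.2 gap 0.16 grip 60.1 F [ 0.5  0.8 -2.1] tilt 0.21
before turn: tool d [-0.0024 -0.001   0.0425]  turn 0.0  after turn: tool d [-0.0024 -0.001   0.0425]
```

View pics/g7.png

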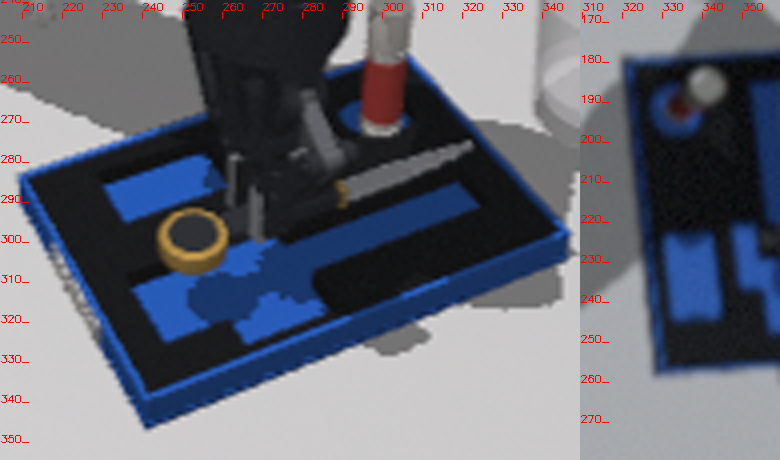

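Run:
```python
from trays import *
f=cv2.imread('pics/side2.png');t=cv2.imread('pics/top7.png')
print(tri((341.3,186.3),(302.4,240.8)))
p=(.5062,-.3056,np.radians(5.75))
print('side well top/floor',proj('side',w(p,circ(80,45,21),.018))[::5].round(1).tolist(),proj('side',w(p,circ(80,45,21),.006))[::10].round(1).tolist())
for z,nm in((.006,'in'),(.018,'on foam')):
  for xy in((.5817,-.2546),):
    r=.012
    P=[[xy[0]+r*np.cos(a),xy[1]+r*np.sin(a),z] for a in np.linspace(0,6.28,24)]
    T=[[q[0],q[1],z+.092] for q in P]
    print(nm,'side base bottom',proj('side',P).max(0).round(1),'top min',proj('side',T).min(0).round(1),'x',proj('side',T)[:,0].min().round(1),proj('side',T)[:,0].max().round(1),'topview',proj('top',T).mean(0).round(1))
crop(f,280,225,45,60,9,'pics/a.png');crop(t,318,170,40,60,9,'pics/b.png')
cv2.imwrite('pics/g8.png',np.hstack([cv2.imread('pics/a.png'),cv2.imread('pics/b.png')]))
```

```text
(array([ 0.58401439, -0.25554102,  0.09372459]), np.float64(0.0009611786510056972))
side well top/floor [[305.9, 263.8], [300.2, 260.6], [293.3, 260.9], [289.1, 264.4], [290.1, 269.3], [295.9, 272.6], [303.0, 272.3], [307.2, 268.6]] [[305.5, 267.7], [292.9, 264.8], [289.8, 273.2], [302.6, 276.3]]
in side base bottom [303.5 274.6] top min [295.6 235.8] x 295.6 306.7 topview [341.4 186.5]
on foam side base bottom [303.9 270.6] top min [296.  231.5] x 296.0 307.2 topview [342.4 185.6]
```

View pics/g8.png

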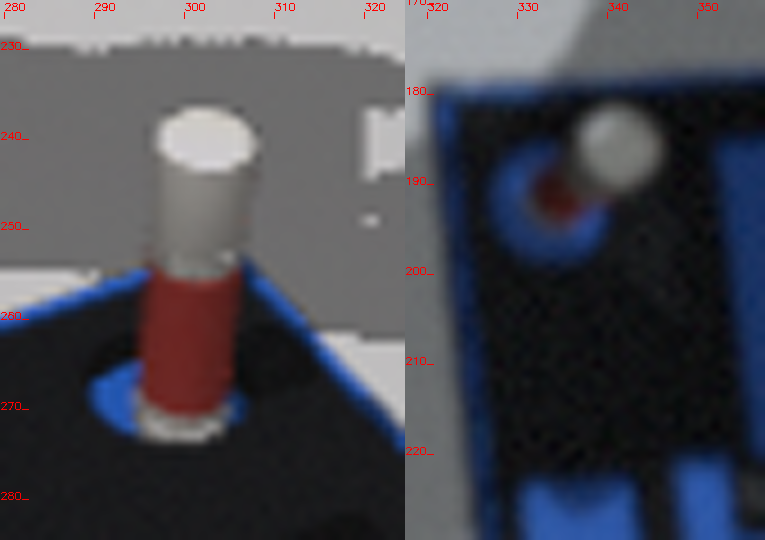

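The glue stick's top at row 236 and the triangulated z 0.094 match it standing on the recess floor. The opener is level over its slot, so I lower it.

```bash
echo '[[-0.002, -0.001, 0.012, 0, 0.05], [0, 0, 0.012, 0, 0.05], [0, 0, 0.008, 0, 0.05], [0, 0, 0.004, 0, 0.05], [0, 0, 0, 0, 0.05], [0, 0, 0, 0, 0.05], [0, 0, 0, 0, 0.05], [0, 0, 0, 0, 0.05]]' > m.json && python3 nudge.py m.json 
python3 goal.py .4723 -.3382 .0098 -84.2
```

```text
time_s: 17.6
ee_pos: [0.4717, -0.3374, 0.0148]
tool_rot: [[0.995, 0.101, 0.001], [0.101, -0.995, -0.001], [0.001, 0.001, -1.0]]
force: [-0.2, -0.0, -1.9]
finger_gap: 0.167
grip_force: 60.2
t 17.6 pos [ 0.4717 -0.3374  0.0148] phi -84.2 q6 46.1 gap 0.167 grip 60.2 F [-0.2 -0.  -1.9] tilt 0.06
before turn: tool d [0.0005 0.0008 0.005 ]  turn 0.0  after turn: tool d [0.0005 0.0008 0.005 ]
```

```bash
echo '[[0, 0, 0.003, 0, 0.05], [0, 0, 0.0015, 0, 0.05], [0, 0, 0, 0, 0.05], [0, 0, 0, 0, 0.05], [0, 0, 0, 0, 0.05]]' > m.json && python3 nudge.py m.json ; echo '[[0, 0, 0, 0, 0.2], [0, 0, 0, 0, 0.28], [0, 0, 0, 0, 0.35], [0, 0, 0, 0, 0.38], [0, 0, 0, 0, 0.38], [0, 0, 0, 0, 0.38]]' > m.json && python3 nudge.py m.json|tail -2; python3 goal.py .4723 -.3382 .0098 -84.2
echo '[[0, 0, -0.01, 0, 0.38], [0, 0, -0.02, 0, 0.38], [0, 0, -0.03, 0, 0.38], [0, 0, -0.035, 0, 0.45], [0, 0, -0.035, 0, 0.6], [0, 0, -0.02, 0, 0.7], [0, 0, 0, 0, 0.7], [0, 0, 0, 0, 0.7]]' > m.json && python3 nudge.py m.json >/dev/null; echo '[[0, 0, 0, 0, 0.7], [0, 0, 0, 0, 0.7]]' > m.json && python3 nudge.py m.json|head -2
python3 goal.py .553 -.005 .05 -3.3
```

```text
time_s: 18.02
ee_pos: [0.4712, -0.3371, 0.0099]
tool_rot: [[0.995, 0.101, 0.0], [0.101, -0.995, -0.0], [0.0, 0.0, -1.0]]
force: [-0.8, 0.5, -1.4]
finger_gap: 0.165
grip_force: 60.2
finger_gap: 0.377
grip_force: 0.0
t 18.52 pos [ 0.4713 -0.3371  0.0099] phi -84.2 q6 46.1 gap 0.377 grip 0.0 F [0.5 1.1 1.3] tilt 0.01
before turn: tool d [0.0009 0.0012 0.0001]  turn 0.0  after turn: tool d [0.0009 0.0012 0.0001]
time_s: 19.35
ee_pos: [0.4701, -0.3362, 0.1581]
t 19.35 pos [ 0.4701 -0.3362  0.1581] phi -84.2 q6 46.1 gap 0.702 grip 0.0 F [-0.4  1.3  0. ] tilt 0.18
before turn: tool d [ 0.1163 -0.3208  0.1086]  turn -80.9  after turn: tool d [0.3356 0.064  0.1072]
```

Units first: turns go in shares of 180 degrees. So -7 degrees / 180 = -0.0389.

```bash
echo '[[0.005, -0.013, 0, 0, 0.7], [0.01, -0.026, 0, 0, 0.7], [0.013, -0.036, 0, 0, 0.7], [0.013, -0.036, 0, 0, 0.7], [0.013, -0.036, 0, 0, 0.7], [0.013, -0.036, 0, 0, 0.7], [0.013, -0.036, 0, 0, 0.7], [0.013, -0.036, 0, 0, 0.7]]' > m.json && python3 nudge.py m.json >/dev/null
echo '[[0.012, -0.034, 0, 0, 0.7], [0.008, -0.022, 0, 0, 0.7], [0.003, -0.01, 0, 0, 0.7], [0, 0, 0, -0.0167, 0.7], [0, 0, 0, -0.0389, 0.7], [0, 0, 0, -0.0389, 0.7], [0, 0, 0, -0.0389, 0.7], [0, 0, 0, -0.0389, 0.7]]' > m.json && python3 nudge.py m.json >/dev/null
echo '[[0, 0, 0, -0.0389, 0.7], [0, 0, 0, -0.0389, 0.7], [0, 0, 0, -0.0389, 0.7], [0, 0, 0, -0.0389, 0.7], [0, 0, 0, -0.0389, 0.7], [0, 0, 0, -0.0389, 0.7], [0, 0, 0, -0.0333, 0.7], [0, 0, 0, -0.0111, 0.7]]' > m.json && python3 nudge.py m.json >/dev/null
echo '[[0, 0, 0, 0, 0.7], [0, 0, 0, 0, 0.7], [0, 0, 0, 0, 0.7]]' > m.json && python3 nudge.py m.json >/dev/null
python3 goal.py .553 -.005 .08 -3.3
```

```text
t 21.6 pos [ 0.5535 -0.006   0.1591] phi -3.3 q6 0.1 gap 0.704 grip 0.0 F [0.6 0.9 0.5] tilt 0.08
before turn: tool d [ 0.001  -0.0004  0.0791]  turn 0.0  after turn: tool d [ 0.001  -0.0004  0.0791]
```

```bash
echo '[[0.001, 0, 0.012, 0, 0.7], [0, 0, 0.025, 0, 0.7], [0, 0, 0.032, 0, 0.7], [0, 0, 0.03, 0, 0.7], [0, 0, 0.02, 0, 0.7], [0, 0, 0.01, 0, 0.7], [0, 0, 0, 0, 0.7], [0, 0, 0, 0, 0.7]]' > m.json && python3 nudge.py m.json >/dev/null
echo '[[0, 0, 0, 0, 0.7], [0, 0, 0, 0, 0.7]]' > m.json && python3 nudge.py m.json >/dev/null
python3 goal.py .553 -.005 .027 -3.3
```

```text
t 22.43 pos [ 0.5559 -0.005   0.0327] phi -3.2 q6 0.1 gap 0.7 grip 0.0 F [0.1 0.5 0.4] tilt 0.21
before turn: tool d [-0.0001 -0.0029  0.0057]  turn 0.1  after turn: tool d [-0.0001 -0.0029  0.0057]
```

```bash
echo '[[0, -0.002, 0.004, 0, 0.7], [0, 0, 0, 0, 0.7], [0, 0, 0, 0, 0.7], [0, 0, 0, 0, 0.4], [0, 0, 0, 0, 0.25], [0, 0, 0, 0, 0.1], [0, 0, 0, 0, 0.1], [0, 0, 0, 0, 0.1]]' > m.json && python3 nudge.py m.json 50 >/dev/null
echo '[[0, 0, 0, 0, 0.1], [0, 0, 0, 0, 0.1], [0, 0, 0, 0, 0.1]]' > m.json && python3 nudge.py m.json >/dev/null
python3 goal.py .553 -.005 .027 -3.3
echo '[[0, 0, -0.01, 0, 0.1], [0, 0, -0.02, 0, 0.1], [0, 0, -0.03, 0, 0.1], [0, 0, -0.035, 0, 0.1], [0, 0, -0.025, 0, 0.1], [0, 0, -0.012, 0, 0.1], [0, 0, 0, 0, 0.1], [0, 0, 0, 0, 0.1]]' > m.json && python3 nudge.py m.json >/dev/null;  echo '[[0, 0, 0, 0, 0.1], [0, 0, 0, 0, 0.1]]' > m.json && python3 nudge.py m.json >/dev/null
python3 goal.py .4518 -.2638 .12 -84.2
```

```text
t 23.35 pos [ 0.5524 -0.0049  0.027 ] phi -3.2 q6 0.1 gap 0.243 grip 48.9 F [-0.5 -0.1  2.9] tilt 0.03
before turn: tool d [-0.0001  0.0006  0.    ]  turn 0.1  after turn: tool d [-0.0001  0.0006  0.    ]
t 24.18 pos [ 0.5502 -0.0047  0.1561] phi -3.2 q6 0.1 gap 0.247 grip 49.0 F [ 0.7  0.8 -0.5] tilt 0.27
before turn: tool d [-0.2641 -0.0837  0.0365]  turn 81.0  after turn: tool d [-0.1241  0.2479  0.0349]
```

In the tool's units: 7 degrees / 180 = 0.0389.

```bash
echo '[[-0.01, -0.0032, 0, 0, 0.1], [-0.02, -0.0063, 0, 0, 0.1], [-0.034, -0.0108, 0, 0, 0.1], [-0.034, -0.0108, 0, 0, 0.1], [-0.034, -0.0108, 0, 0, 0.1], [-0.034, -0.0108, 0, 0, 0.1], [-0.034, -0.0108, 0, 0, 0.1], [-0.034, -0.0108, 0, 0, 0.1]]' > m.json && python3 nudge.py m.json >/dev/null
echo '[[-0.02, -0.0063, 0, 0, 0.1], [-0.01, -0.0032, 0, 0, 0.1], [0, 0, 0, 0.0167, 0.1], [0, 0, 0, 0.0389, 0.1], [0, 0, 0, 0.0389, 0.1], [0, 0, 0, 0.0389, 0.1], [0, 0, 0, 0.0389, 0.1], [0, 0, 0, 0.0389, 0.1]]' > m.json && python3 nudge.py m.json >/dev/null
echo '[[0, 0, 0, 0.0389, 0.1], [0, 0, 0, 0.0389, 0.1], [0, 0, 0, 0.0389, 0.1], [0, 0, 0, 0.0389, 0.1], [0, 0, 0, 0.0389, 0.1], [0, 0, 0, 0.0278, 0.1], [0, 0, 0, 0.0167, 0.1], [0, 0, 0, 0, 0.1]]' > m.json && python3 nudge.py m.json >/dev/null
echo '[[0, 0, 0, 0, 0.1], [0, 0, 0, 0, 0.1], [0, 0, 0, 0, 0.1]]' > m.json && python3 nudge.py m.json >/dev/null
python3 goal.py .4518 -.2638 .06 -84.2
```

```text
t 26.43 pos [ 0.4536 -0.2635  0.1585] phi -84.1 q6 51.2 gap 0.243 grip 49.0 F [ 0.2  0.2 -0.3] tilt 0.04
before turn: tool d [-0.0018  0.0001  0.0985]  turn 0.1  after turn: tool d [-0.0018  0.0002  0.0985]
```

```bash
echo '[[-0.002, 0, 0.012, 0, 0.1], [0, 0, 0.025, 0, 0.1], [0, 0, 0.03, 0, 0.1], [0, 0, 0.025, 0, 0.1], [0, 0, 0.012, 0, 0.1], [0, 0, 0, 0, 0.1], [0, 0, 0, 0, 0.1], [0, 0, 0, 0, 0.1]]' > m.json && python3 nudge.py m.json >/dev/null
echo '[[0, 0, 0, 0, 0.1], [0, 0, 0, 0, 0.1]]' > m.json && python3 nudge.py m.json >/dev/null
python3 goal.py .4518 -.2638 .033 -84.2
```

```text
t 27.27 pos [ 0.4532 -0.2649  0.0566] phi -84.2 q6 51.2 gap 0.244 grip 49.0 F [ 0.4  0.9 -0.5] tilt 0.2
before turn: tool d [-0.0013 -0.0012  0.0236]  turn 0.0  after turn: tool d [-0.0013 -0.0012  0.0236]
```

```bash
echo '[[-0.001, -0.001, 0.008, 0, 0.1], [0, 0, 0.008, 0, 0.1], [0, 0, 0.003, 0, 0.1], [0, 0, 0, 0, 0.1], [0, 0, 0, 0, 0.1], [0, 0, 0, 0, 0.1], [0, 0, 0, 0, 0.1]]' > m.json && python3 nudge.py m.json >/dev/null
python3 goal.py .4518 -.2638 .033 -84.2
```

```text
t 27.85 pos [ 0.4509 -0.2632  0.036 ] phi -84.2 q6 51.2 gap 0.247 grip 49.0 F [ 0.1 -0.1 -0.8] tilt 0.02
before turn: tool d [0.0008 0.0007 0.003 ]  turn 0.0  after turn: tool d [0.0008 0.0007 0.003 ]
```

```bash
echo '[[0, 0, 0.0025, 0, 0.1], [0, 0, 0, 0, 0.1], [0, 0, 0, 0, 0.1], [0, 0, 0, 0, 0.1], [0, 0, 0, 0, 0.3], [0, 0, 0, 0, 0.45], [0, 0, 0, 0, 0.5], [0, 0, 0, 0, 0.5]]' > m.json && python3 nudge.py m.json|sed -n '2p;4p'
echo '[[0, 0, -0.01, 0, 0.5], [0, 0, -0.02, 0, 0.5], [0, 0, -0.03, 0, 0.5], [0, 0, -0.035, 0, 0.6], [0, 0, -0.03, 0, 0.6], [0, 0, -0.01, 0, 0.6], [0, 0, 0, 0, 0.6], [0, 0, 0, 0, 0.6]]' > m.json && python3 nudge.py m.json >/dev/null
python3 goal.py .4436 -.0329 .06 -10.1
python3 - <<'E'
from h import *
for n in('side',): cv2.imwrite(f'pics/{n}9.png',optics.grab_frame(n)[:,:,::-1])
crop(cv2.imread('pics/side9.png'),200,200,150,150,4,'pics/g9.png')
E
```

```text
ee_pos: [0.4508, -0.2631, 0.0334]
force: [0.5, 0.8, 0.3]
t 29.18 pos [ 0.4509 -0.2632  0.1688] phi -84.2 q6 51.2 gap 0.603 grip 0.0 F [-0.7  0.4  1. ] tilt 0.08
before turn: tool d [ 0.016  -0.2299  0.1086]  turn -74.1  after turn: tool d [ 0.2253 -0.0476  0.109 ]
```

View pics/g9.png

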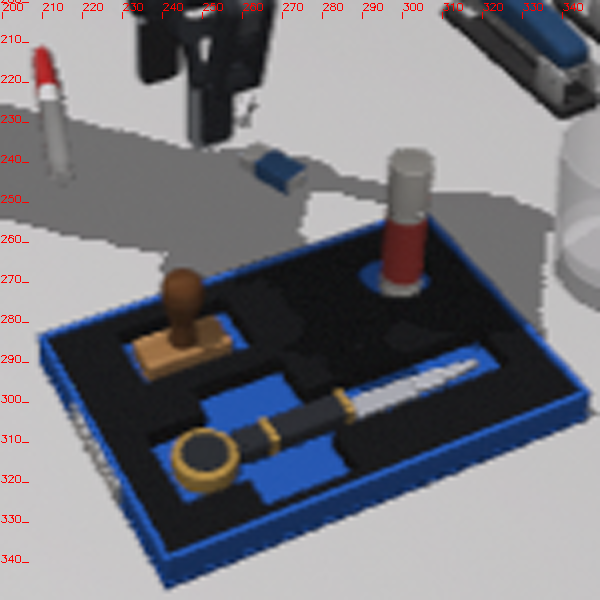

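All three mail items are seated: stamp around (245,287), opener disc (251,314) in the wide end, glue (300,265). Marker next.

```bash
python3 - <<'E'
from h import *
print(proj('side',[[.4355,-.3407,.018],[.4355,-.3407,.03],[.4713+.1264,-.3371+.0127,.009],[.4508,-.2631,.066]]).round(1).tolist())
E
echo '[[0.001, -0.012, 0, 0, 0.5], [0.002, -0.024, 0, 0, 0.5], [0.002, -0.035, 0, 0, 0.5], [0.003, -0.035, 0, 0, 0.5], [0.002, -0.035, 0, 0, 0.5], [0.002, -0.035, 0, 0, 0.5], [0.002, -0.03, 0, 0, 0.5], [0.001, -0.016, 0, 0, 0.5]]' > m.json && python3 nudge.py m.json >/dev/null
echo '[[0.001, -0.008, 0, 0, 0.5], [0, 0, 0, -0.0222, 0.5], [0, 0, 0, -0.0389, 0.5], [0, 0, 0, -0.0389, 0.5], [0, 0, 0, -0.0389, 0.5], [0, 0, 0, -0.0389, 0.5], [0, 0, 0, -0.0389, 0.5], [0, 0, 0, -0.0389, 0.5]]' > m.json && python3 nudge.py m.json >/dev/null
echo '[[0, 0, 0, -0.0389, 0.5], [0, 0, 0, -0.0389, 0.5], [0, 0, 0, -0.0389, 0.5], [0, 0, 0, -0.0278, 0.5], [0, 0, 0, -0.0111, 0.5], [0, 0, 0, 0, 0.5], [0, 0, 0, 0, 0.5], [0, 0, 0, 0, 0.5]]' > m.json && python3 nudge.py m.json >/dev/null
python3 goal.py .4436 -.0329 .03 -10.1
```

```text
[[251.4, 311.9], [251.5, 307.8], [319.2, 289.2], [245.4, 267.2]]
t 31.23 pos [ 0.4427 -0.0327  0.1675] phi -10.3 q6 2.8 gap 0.504 grip 0.0 F [-0.3  0.5 -0.6] tilt 0.09
before turn: tool d [-0.      0.0011  0.1375]  turn -0.2  after turn: tool d [-0.      0.0011  0.1375]
```

Seated heights confirmed: the predicted disc position (251.4, 311.9) is within about 2 px of the observed one. Going down to the marker.

```bash
echo '[[0, 0.001, 0.012, 0, 0.5], [0, 0, 0.028, 0, 0.5], [0, 0, 0.035, 0, 0.5], [0, 0, 0.032, 0, 0.5], [0, 0, 0.022, 0, 0.5], [0, 0, 0.01, 0, 0.5], [0, 0, 0, 0, 0.5], [0, 0, 0, 0, 0.5]]' > m.json && python3 nudge.py m.json >/dev/null
echo '[[0, 0, 0, 0, 0.5], [0, 0, 0, 0, 0.5], [0, 0, 0, 0, 0.5]]' > m.json && python3 nudge.py m.json >/dev/null
python3 goal.py .4436 -.0329 .0035 -10.1
```

```text
t 32.15 pos [ 0.4459 -0.033   0.031 ] phi -10.2 q6 2.8 gap 0.503 grip 0.0 F [0.6 0.2 0.8] tilt 0.2
before turn: tool d [-0.0003 -0.0024  0.0275]  turn -0.1  after turn: tool d [-0.0003 -0.0024  0.0275]
```

```bash
echo '[[0, -0.002, 0.012, 0, 0.5], [0, 0, 0.009, 0, 0.5], [0, 0, 0.004, 0, 0.5], [0, 0, 0, 0, 0.5], [0, 0, 0, 0, 0.5], [0, 0, 0, 0, 0.5], [0, 0, 0, 0, 0.5]]' > m.json && python3 nudge.py m.json >/dev/null
python3 goal.py .4436 -.0329 .0035 -10.1
```

```text
t 32.73 pos [ 0.4428 -0.0325  0.0047] phi -10.2 q6 2.8 gap 0.502 grip 0.0 F [-0.1 -0.2  0.7] tilt 0.04
before turn: tool d [-0.0002  0.0009  0.0012]  turn -0.1  after turn: tool d [-0.0002  0.0009  0.0012]
```

```bash
echo '[[0, 0.001, 0.001, 0, 0.5], [0, 0, 0, 0, 0.3], [0, 0, 0, 0, 0.2], [0, 0, 0, 0, 0.05], [0, 0, 0, 0, 0.05], [0, 0, 0, 0, 0.05], [0, 0, 0, 0, 0.05], [0, 0, 0, 0, 0.05]]' > m.json && python3 nudge.py m.json 40 >/dev/null
echo '[[0, 0, 0, 0, 0.05], [0, 0, 0, 0, 0.05], [0, 0, 0, 0, 0.05]]' > m.json && python3 nudge.py m.json >/dev/null
python3 goal.py .4436 -.0329 .0035 -10.1
echo '[[0, 0, -0.01, 0, 0.05], [0, 0, -0.025, 0, 0.05], [0, 0, -0.035, 0, 0.05], [0, 0, -0.035, 0, 0.05], [0, 0, -0.03, 0, 0.05], [0, 0, -0.012, 0, 0.05], [0, 0, 0, 0, 0.05], [0, 0, 0, 0, 0.05]]' > m.json && python3 nudge.py m.json >/dev/null;  echo '[[0, 0, 0, 0, 0.05], [0, 0, 0, 0, 0.05]]' > m.json && python3 nudge.py m.json >/dev/null
python3 goal.py .4976 .3173 .05 79.2
```

```text
t 33.65 pos [ 0.4436 -0.0327  0.0036] phi -10.2 q6 2.8 gap 0.167 grip 39.5 F [-2.2  0.   5.5] tilt 0.03
before turn: tool d [-0.0002  0.      0.0001]  turn -0.1  after turn: tool d [-0.0002  0.      0.0001]
t 34.48 pos [ 0.4415 -0.0324  0.1482] phi -10.2 q6 2.8 gap 0.164 grip 39.1 F [-0.5 -0.2 -0.8] tilt 0.23
before turn: tool d [ 0.3542 -0.0062  0.0982]  turn -89.4  after turn: tool d [0.0105 0.3545 0.0968]
```

In the tool's units: -7 degrees / 180 = -0.0389.

```bash
echo '[[0.012, 0, 0, 0, 0.05], [0.026, 0, 0, 0, 0.05], [0.037, -0.001, 0, 0, 0.05], [0.037, -0.001, 0, 0, 0.05], [0.037, -0.001, 0, 0, 0.05], [0.037, -0.001, 0, 0, 0.05], [0.037, -0.001, 0, 0, 0.05], [0.037, -0.001, 0, 0, 0.05]]' > m.json && python3 nudge.py m.json >/dev/null
echo '[[0.037, 0, 0, 0, 0.05], [0.03, 0, 0, 0, 0.05], [0.018, 0, 0, 0, 0.05], [0.009, 0, 0, 0, 0.05], [0, 0, 0, -0.0222, 0.05], [0, 0, 0, -0.0389, 0.05], [0, 0, 0, -0.0389, 0.05], [0, 0, 0, -0.0389, 0.05]]' > m.json && python3 nudge.py m.json >/dev/null
echo '[[0, 0, 0, -0.0389, 0.05], [0, 0, 0, -0.0389, 0.05], [0, 0, 0, -0.0389, 0.05], [0, 0, 0, -0.0389, 0.05], [0, 0, 0, -0.0389, 0.05], [0, 0, 0, -0.0389, 0.05], [0, 0, 0, -0.0389, 0.05], [0, 0, 0, -0.0389, 0.05]]' > m.json && python3 nudge.py m.json >/dev/null
echo '[[0, 0, 0, -0.0278, 0.05], [0, 0, 0, -0.0167, 0.05], [0, 0, 0, 0, 0.05], [0, 0, 0, 0, 0.05], [0, 0, 0, 0, 0.05]]' > m.json && python3 nudge.py m.json >/dev/null
python3 goal.py .4976 .3173 .05 79.2
```

```text
t 36.9 pos [0.4995 0.3161 0.1494] phi 78.7 q6 -48.8 gap 0.164 grip 39.1 F [-0.7 -0.2  0.3] tilt 0.1
before turn: tool d [0.002  0.0009 0.0994]  turn -0.5  after turn: tool d [0.002  0.0009 0.0994]
```

In the tool's units: -0.5 degrees / 180 = -0.0028.

```bash
echo '[[0.002, 0.001, 0.012, -0.0028, 0.05], [0, 0, 0.025, 0, 0.05], [0, 0, 0.03, 0, 0.05], [0, 0, 0.025, 0, 0.05], [0, 0, 0.012, 0, 0.05], [0, 0, 0, 0, 0.05], [0, 0, 0, 0, 0.05], [0, 0, 0, 0, 0.05]]' > m.json && python3 nudge.py m.json >/dev/null
echo '[[0, 0, 0, 0, 0.05], [0, 0, 0, 0, 0.05], [0, 0, 0, 0, 0.05]]' > m.json && python3 nudge.py m.json >/dev/null
python3 goal.py .4976 .3173 .0096 79.2
```

```text
t 37.82 pos [0.4992 0.3188 0.0479] phi 79.3 q6 -49.2 gap 0.16 grip 39.1 F [-0.  -0.1  0.7] tilt 0.16
before turn: tool d [ 0.0014 -0.0019  0.0382]  turn 0.1  after turn: tool d [ 0.0014 -0.0019  0.0382]
```

```bash
echo '[[0.001, -0.001, 0.012, 0, 0.05], [0, 0, 0.012, 0, 0.05], [0, 0, 0.007, 0, 0.05], [0, 0, 0.003, 0, 0.05], [0, 0, 0, 0, 0.05], [0, 0, 0, 0, 0.05], [0, 0, 0, 0, 0.05], [0, 0, 0, 0, 0.05]]' > m.json && python3 nudge.py m.json |sed -n 4p
python3 goal.py .4976 .3173 .0096 79.2
```

```text
force: [-0.1, 0.1, 0.8]
t 38.48 pos [0.4973 0.3175 0.0125] phi 79.3 q6 -49.2 gap 0.168 grip 39.1 F [-0.1  0.1  0.8] tilt 0.03
before turn: tool d [-0.0004 -0.0002  0.0029]  turn 0.1  after turn: tool d [-0.0004 -0.0002  0.0029]
```

```bash
echo '[[0, 0, 0.0025, 0, 0.05], [0, 0, 0, 0, 0.05], [0, 0, 0, 0, 0.05], [0, 0, 0, 0, 0.05], [0, 0, 0, 0, 0.2], [0, 0, 0, 0, 0.3], [0, 0, 0, 0, 0.38], [0, 0, 0, 0, 0.38]]' > m.json && python3 nudge.py m.json|sed -n '2p;4,6p'
echo '[[0, 0, -0.01, 0, 0.38], [0, 0, -0.02, 0, 0.38], [0, 0, -0.03, 0, 0.38], [0, 0, -0.035, 0, 0.5], [0, 0, -0.03, 0, 0.5], [0, 0, -0.015, 0, 0.5], [0, 0, 0, 0, 0.5], [0, 0, 0, 0, 0.5]]' > m.json && python3 nudge.py m.json >/dev/null
python3 goal.py .5578 -.129 .06 28
```

```text
ee_pos: [0.497, 0.3174, 0.0098]
force: [0.3, 0.2, -0.2]
finger_gap: 0.381
grip_force: 0.0
t 39.82 pos [0.4979 0.3179 0.1518] phi 79.3 q6 -49.2 gap 0.497 grip 0.0 F [-0.   0.5 -0.6] tilt 0.21
before turn: tool d [-0.1414 -0.4283  0.0912]  turn 51.3  after turn: tool d [-0.4225 -0.1572  0.0926]
```

```bash
python3 - <<'E'
from h import *
for n,(x,y,w,h) in(('top',(280,185,30,25)),('side',(258,230,28,25))):
    f=cv2.imread(f'pics/{n}0.png')[y:y+h,x:x+w]; f=cv2.resize(f,None,fx=8,fy=8,interpolation=cv2.INTER_CUBIC)
    m=cv2.inRange(cv2.cvtColor(f,cv2.COLOR_BGR2HSV),(100,90,50),(125,255,255))
    b=cv2.boxPoints(cv2.minAreaRect(np.argwhere(m)[:,::-1].astype(np.float32)))
    print(n,[onz(n,((p[0]+.5)/8-.5+x,(p[1]+.5)/8-.5+y),.012)[:2].round(4).tolist() for p in b])
E
echo '[[-0.004, -0.012, 0, 0, 0.5], [-0.008, -0.025, 0, 0, 0.5], [-0.0124, -0.0374, 0, 0, 0.5], [-0.0124, -0.0374, 0, 0, 0.5], [-0.0124, -0.0374, 0, 0, 0.5], [-0.0124, -0.0374, 0, 0, 0.5], [-0.0124, -0.0374, 0, 0, 0.5], [-0.0124, -0.0374, 0, 0, 0.5]]' > m.json && python3 nudge.py m.json >/dev/null
echo '[[-0.0124, -0.0374, 0, 0, 0.5], [-0.0124, -0.0374, 0, 0, 0.5], [-0.0124, -0.0374, 0, 0, 0.5], [-0.01, -0.03, 0, 0, 0.5], [-0.006, -0.018, 0, 0, 0.5], [-0.002, -0.007, 0, 0, 0.5], [0, 0, 0, 0.0278, 0.5], [0, 0, 0, 0.0389, 0.5]]' > m.json && python3 nudge.py m.json >/dev/null
echo '[[0, 0, 0, 0.0389, 0.5], [0, 0, 0, 0.0389, 0.5], [0, 0, 0, 0.0389, 0.5], [0, 0, 0, 0.0389, 0.5], [0, 0, 0, 0.0333, 0.5], [0, 0, 0, 0.0222, 0.5], [0, 0, 0, 0.0056, 0.5], [0, 0, 0, 0, 0.5]]' > m.json && python3 nudge.py m.json >/dev/null
echo '[[0, 0, 0, 0, 0.5], [0, 0, 0, 0, 0.5], [0, 0, 0, 0, 0.5]]' > m.json && python3 nudge.py m.json >/dev/null
python3 goal.py .5578 -.129 .03 28
```

```text
top [[0.5626, -0.1206], [0.5738, -0.1415], [0.5585, -0.1491], [0.5473, -0.1283]]
side [[0.5387, -0.1395], [0.559, -0.117], [0.5728, -0.1457], [0.5526, -0.1672]]
t 42.07 pos [ 0.5565 -0.1298  0.1495] phi 28.4 q6 -44.0 gap 0.499 grip 0.0 F [ 0.5  0.6 -0.3] tilt 0.03
before turn: tool d [1.000e-04 1.600e-03 1.195e-01]  turn 0.4  after turn: tool d [1.000e-04 1.600e-03 1.195e-01]
```

In the tool's units: 0.4 degrees / 180 = 0.0022.

```bash
echo '[[0, 0.001, 0.012, 0.0022, 0.5], [0, 0, 0.025, 0, 0.5], [0, 0, 0.032, 0, 0.5], [0, 0, 0.028, 0, 0.5], [0, 0, 0.016, 0, 0.5], [0, 0, 0.006, 0, 0.5], [0, 0, 0, 0, 0.5], [0, 0, 0, 0, 0.5]]' > m.json && python3 nudge.py m.json >/dev/null
echo '[[0, 0, 0, 0, 0.5], [0, 0, 0, 0, 0.5], [0, 0, 0, 0, 0.5]]' > m.json && python3 nudge.py m.json >/dev/null
python3 goal.py .557 -.128 .0035 28
python3 - <<'E'
from h import *
f=optics.grab_frame('side')[:,:,::-1].copy(); crop(f,225,190,80,65,8,'pics/g10.png')
E
```

```text
t 42.98 pos [ 0.5589 -0.1299  0.0324] phi 27.9 q6 -43.5 gap 0.502 grip 0.0 F [0.5 0.6 0.1] tilt 0.17
before turn: tool d [ 0.0027 -0.0009  0.0289]  turn -0.1  after turn: tool d [ 0.0027 -0.0009  0.0289]
```

View pics/g10.png

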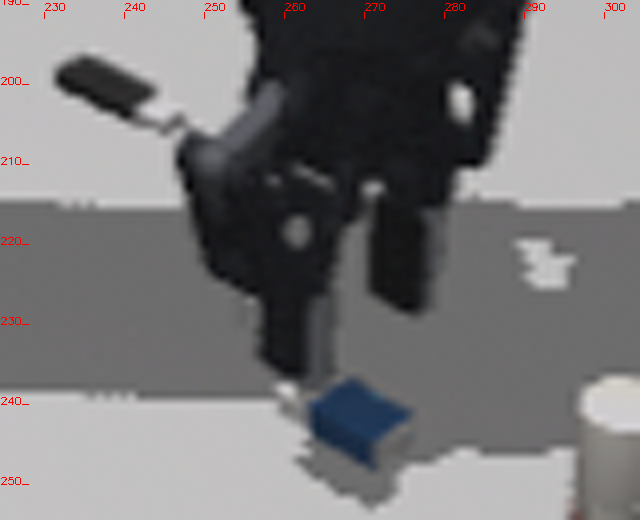

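Run:
```python
from h import *
o=get_obs();p=np.array(o['ee_pos']);R=np.array(o['tool_rot']);u=R[:,1]
for z in(p[2],.0035):
    print(z.round(3),[proj('side',[p[0]+s*u[0],p[1]+s*u[1],z]).round(1).tolist()[0] for s in(-.025,0,.025)])
c=np.array([.557,-.128]);a=np.radians(-62);l=np.array([np.cos(a),np.sin(a)]);w=np.array([-l[1],l[0]])
print([proj('side',[*(c+i*.021*l+j*.01*w),.012]).round(1).tolist()[0] for i,j in((1,1),(1,-1),(-1,-1),(-1,1))])
```

```text
0.032 [[261.7, 236.9], [268.3, 232.2], [274.7, 227.6]]Traceback (most recent call last):
  File "<stdin>", line 4, in <module>
AttributeError: 'float' object has no attribute 'round'
```

Run:
```python
from h import *
o=get_obs();p=np.array(o['ee_pos']);R=np.array(o['tool_rot']);u=R[:,1]
print([proj('side',[p[0]+s*u[0],p[1]+s*u[1],.0035]).round(1).tolist()[0] for s in(-.025,0,.025)])
c=np.array([.557,-.128]);a=np.radians(-62);l=np.array([np.cos(a),np.sin(a)]);w=np.array([-l[1],l[0]])
print([proj('side',[*(c+i*.021*l+j*.01*w),.012]).round(1).tolist()[0] for i,j in((1,1),(1,-1),(-1,-1),(-1,1))])
```

```text
[[261.4, 246.1], [267.9, 241.3], [274.2, 236.6]]
[[276.2, 240.0], [271.1, 243.8], [258.1, 236.6], [263.2, 233.0]]
```

```bash
python3 goal.py .557 -.130 .0035 28|tail -1; echo '[[0.001, -0.001, 0.012, 0, 0.5], [0, 0, 0.009, 0, 0.5], [0, 0, 0.005, 0, 0.5], [0, 0, 0, 0, 0.5], [0, 0, 0, 0, 0.5], [0, 0, 0, 0, 0.5], [0, 0, 0, 0, 0.5]]' > m.json && python3 nudge.py m.json >/dev/null
python3 goal.py .557 -.130 .0035 28
```

```text
before turn: tool d [ 0.0007 -0.0016  0.0287]  turn -0.1  after turn: tool d [ 0.0007 -0.0016  0.0287]
t 43.62 pos [ 0.5566 -0.1292  0.005 ] phi 27.9 q6 -43.5 gap 0.503 grip 0.0 F [ 0.  -0.1 -0.9] tilt 0.03
before turn: tool d [-0.0009 -0.      0.0015]  turn -0.1  after turn: tool d [-0.0009 -0.      0.0015]
```

```bash
echo '[[0, 0, 0.001, 0, 0.5], [0, 0, 0, 0, 0.35], [0, 0, 0, 0, 0.2], [0, 0, 0, 0, 0.1], [0, 0, 0, 0, 0.1], [0, 0, 0, 0, 0.1], [0, 0, 0, 0, 0.1], [0, 0, 0, 0, 0.1]]' > m.json && python3 nudge.py m.json 30 >/dev/null
echo '[[0, 0, 0, 0, 0.1], [0, 0, 0, 0, 0.1], [0, 0, 0, 0, 0.1]]' > m.json && python3 nudge.py m.json >/dev/null
python3 goal.py .557 -.130 .0035 28
echo '[[0, 0, -0.01, 0, 0.1], [0, 0, -0.025, 0, 0.1], [0, 0, -0.035, 0, 0.1], [0, 0, -0.035, 0, 0.1], [0, 0, -0.03, 0, 0.1], [0, 0, -0.012, 0, 0.1], [0, 0, 0, 0, 0.1], [0, 0, 0, 0, 0.1]]' > m.json && python3 nudge.py m.json >/dev/null;  echo '[[0, 0, 0, 0, 0.1], [0, 0, 0, 0, 0.1]]' > m.json && python3 nudge.py m.json >/dev/null
python3 goal.py .4531 .4041 .05 -10.8
```

```text
t 44.53 pos [ 0.5566 -0.1292  0.0041] phi 27.9 q6 -43.5 gap 0.21 grip 31.2 F [-0.9  0.7  3.6] tilt 0.04
before turn: tool d [-0.0009 -0.      0.0006]  turn -0.1  after turn: tool d [-0.0009 -0.      0.0006]
t 45.37 pos [ 0.5543 -0.1286  0.1479] phi 27.9 q6 -43.5 gap 0.209 grip 30.8 F [ 0.4 -0.5  0.1] tilt 0.29
before turn: tool d [0.5177 0.1604 0.0991]  turn 38.7  after turn: tool d [ 0.5039 -0.1988  0.1004]
```

In the tool's units: 7 degrees / 180 = 0.0389.

```bash
echo '[[0.012, 0.0037, 0, 0, 0.1], [0.025, 0.0077, 0, 0, 0.1], [0.037, 0.0115, 0, 0, 0.1], [0.037, 0.0115, 0, 0, 0.1], [0.037, 0.0115, 0, 0, 0.1], [0.037, 0.0115, 0, 0, 0.1], [0.037, 0.0115, 0, 0, 0.1], [0.037, 0.0115, 0, 0, 0.1]]' > m.json && python3 nudge.py m.json >/dev/null
echo '[[0.037, 0.0115, 0, 0, 0.1], [0.037, 0.0115, 0, 0, 0.1], [0.037, 0.0115, 0, 0, 0.1], [0.037, 0.0115, 0, 0, 0.1], [0.037, 0.0115, 0, 0, 0.1], [0.037, 0.0115, 0, 0, 0.1], [0.025, 0.0077, 0, 0, 0.1], [0.012, 0.0037, 0, 0, 0.1]]' > m.json && python3 nudge.py m.json >/dev/null
echo '[[0, 0, 0, 0.0278, 0.1], [0, 0, 0, 0.0389, 0.1], [0, 0, 0, 0.0389, 0.1], [0, 0, 0, 0.0389, 0.1], [0, 0, 0, 0.0389, 0.1], [0, 0, 0, 0.0222, 0.1], [0, 0, 0, 0.0094, 0.1], [0, 0, 0, 0, 0.1]]' > m.json && python3 nudge.py m.json >/dev/null
echo '[[0, 0, 0, 0, 0.1], [0, 0, 0, 0, 0.1], [0, 0, 0, 0, 0.1]]' > m.json && python3 nudge.py m.json >/dev/null
python3 goal.py .4531 .4041 .05 -10.8
```

```text
t 47.62 pos [0.4555 0.4036 0.1504] phi -10.8 q6 50.0 gap 0.212 grip 30.8 F [ 0.3 -0.2  0. ] tilt 0.04
before turn: tool d [ 1.000e-04 -2.400e-03  1.004e-01]  turn 0.0  after turn: tool d [ 1.000e-04 -2.400e-03  1.004e-01]
```

```bash
echo '[[0, -0.0024, 0.012, 0, 0.1], [0, 0, 0.025, 0, 0.1], [0, 0, 0.03, 0, 0.1], [0, 0, 0.025, 0, 0.1], [0, 0, 0.012, 0, 0.1], [0, 0, 0, 0, 0.1], [0, 0, 0, 0, 0.1], [0, 0, 0, 0, 0.1]]' > m.json && python3 nudge.py m.json >/dev/null
echo '[[0, 0, 0, 0, 0.1], [0, 0, 0, 0, 0.1], [0, 0, 0, 0, 0.1]]' > m.json && python3 nudge.py m.json >/dev/null
python3 goal.py .4531 .4041 .0103 -10.8
```

```text
t 48.53 pos [0.4543 0.4051 0.0484] phi -10.8 q6 50.2 gap 0.21 grip 30.8 F [-0.6  0.2 -0.7] tilt 0.16
before turn: tool d [-0.0013 -0.0011  0.0381]  turn 0.0  after turn: tool d [-0.0013 -0.0011  0.0381]
```

```bash
echo '[[-0.0005, 0, 0.012, 0, 0.1], [0, 0, 0.012, 0, 0.1], [0, 0, 0.007, 0, 0.1], [0, 0, 0.003, 0, 0.1], [0, 0, 0, 0, 0.1], [0, 0, 0, 0, 0.1], [0, 0, 0, 0, 0.1], [0, 0, 0, 0, 0.1]]' > m.json && python3 nudge.py m.json |sed -n 4p
python3 goal.py .4531 .4041 .0103 -10.8
```

```text
force: [0.1, -0.1, -0.3]
t 49.2 pos [0.4535 0.404  0.0129] phi -10.8 q6 50.1 gap 0.211 grip 30.8 F [ 0.1 -0.1 -0.3] tilt 0.02
before turn: tool d [ 0.     -0.0004  0.0026]  turn 0.0  after turn: tool d [ 0.     -0.0004  0.0026]
```

```bash
echo '[[0, 0, 0.0024, 0, 0.1], [0, 0, 0, 0, 0.1], [0, 0, 0, 0, 0.1], [0, 0, 0, 0, 0.1], [0, 0, 0, 0, 0.25], [0, 0, 0, 0, 0.35], [0, 0, 0, 0, 0.42], [0, 0, 0, 0, 0.42]]' > m.json && python3 nudge.py m.json|sed -n '2p;4,6p'
echo '[[0, 0, -0.01, 0, 0.42], [0, 0, -0.02, 0, 0.42], [0, 0, -0.03, 0, 0.42], [0, 0, -0.035, 0, 0.5], [0, 0, -0.035, 0, 0.5], [0, 0, -0.035, 0, 0.5], [0, 0, -0.02, 0, 0.5], [0, 0, 0, 0, 0.5]]' > m.json && python3 nudge.py m.json >/dev/null
echo '[[-0.03, 0, 0, 0, 0.5], [-0.04, 0, 0, 0, 0.5], [-0.04, 0, 0, 0, 0.5], [-0.04, 0, 0, 0, 0.5], [-0.04, 0, 0, 0, 0.5], [-0.04, 0, 0, 0, 0.5], [-0.04, 0, 0, 0, 0.5], [-0.04, 0, 0, 0, 0.5]]' > m.json && python3 nudge.py m.json >/dev/null
echo '[[-0.02, 0, 0, 0, 0.5], [0, 0, 0, 0, 0.5], [0, 0, 0, 0, 0.5], [0, 0, 0, 0, 0.5]]' > m.json && python3 nudge.py m.json
python3 - <<'E'
from h import *
f=[cv2.cvtColor(optics.grab_frame(n),cv2.COLOR_RGB2BGR) for n in('side','top')]
a=cv2.resize(f[0][135:185,150:250],(800,300)[0:2],interpolation=cv2.INTER_CUBIC)[:,:800]
a=cv2.resize(f[0][135:185,150:250],(600,300),interpolation=cv2.INTER_CUBIC);b=cv2.resize(f[1],(400,300),interpolation=cv2.INTER_AREA)
c=cv2.resize(f[1][165:260,95:190],(300,300),interpolation=cv2.INTER_CUBIC)
g=np.zeros((600,800,3),np.uint8); g[:300,:600]=a; g[300:,:400]=b; g[300:,400:700]=c
cv2.imwrite('pics/g11.png',g)
E
```

```text
ee_pos: [0.4534, 0.4039, 0.0105]
force: [0.5, -0.1, -0.5]
finger_gap: 0.418
grip_force: 0.0
time_s: 51.53
ee_pos: [0.3917, 0.08, 0.1954]
tool_rot: [[0.188, 0.982, 0.0], [0.982, -0.188, 0.001], [0.001, 0.0, -1.0]]
force: [-0.1, 1.5, -0.7]
finger_gap: 0.504
grip_force: 0.0
```

View pics/g11.png

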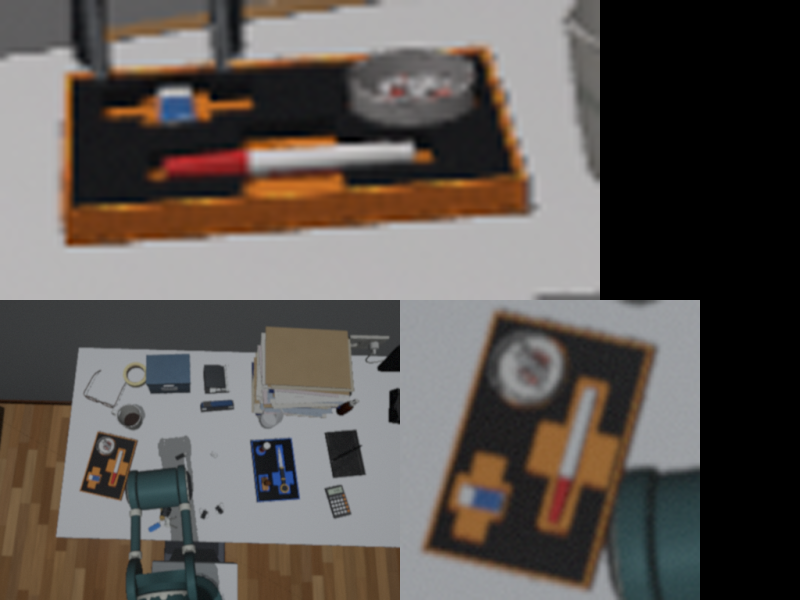

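The final picture shows the marker lying in its slot and the eraser along tray y in its pocket. The blue kit is unchanged, the mug and glass are in place, and the gripper is clear.

```bash
python3 -c "
from station import arm, optics, workorder, get_obs
print(workorder.job_done())"
```

```text
the job is handed in; nothing more can be done
None
```

I made up both kits and handed the job in at about 52 s. The camera checks showed all five items down in their recesses, the stamp and glue stick upright, and the mug and glass untouched.

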